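# Pack the capacitor kit for the store

### The job

Pack this kit for the store: stand every capacitor upright in the open case, one to a bay, then gently lower the lid until it is fully closed. Then stack all the cartons in one square column, flat, one on another, in the middle of the closed lid, their long sides along the long side of the case. Leave the tape, the multimeter and the spanner where they lie.

Things in the scene. Friction and masses are not known exactly. Their poses are not given: they have to be found in the camera images.
- case: fixed aluminium case, outside 152 mm (its x) by 222 mm (its y), walls 6 mm, rim 100 mm high, floor 6 mm up. Inside, black rails and dividers, tops 40 mm above the bench, make a row of three 66 mm square bays along its y. The inside is 140 mm along x: fingers fit only on a capacitor's -x and +x sides. Origin: centre of the underside; +x to the hinge, away from the robot; z up
- bay_1 (a point): centre of the floor of the bay at the case's +y end (at y = +72 mm in the case, 6 mm up)
- bay_2 (a point): centre of the floor of the middle bay
- bay_3 (a point): centre of the floor of the bay at the case's -y end (y = -72 mm in the case)
- lid (a joint): angle of the lid (rad): 0 = closed flat on the rim, 1.57 = upright, 2.0 = stop. Starts open at 1.65 to 1.9, leaning back away from the robot. A stiff friction hinge holds it at any angle it is left at; a push of 2 to 6 N near its free edge moves it. Capacitors standing in the bays stay below the closed lid
- lid_hinge (a point): middle of the lid's hinge line, which runs along the case's y on the top of the +x wall (76 mm in +x from the case's centre, 100 mm high). Its axes turn with the lid: the lid plate, 152 mm by 222 mm by 14 mm thick, runs from here 152 mm along its -x, and its outer face is 14 mm along its +z
- lid_edge (a point): middle of the lid's free edge on its outer face, 152 mm from the hinge line. With the lid closed its flat top is 114 mm above the bench
- cap_1: screw-terminal capacitor, a can 51 mm in diameter and 82 mm high with two terminals on top to 88 mm, about 0.26 kg, standing upright on the bench. Origin: centre of its underside; z along the can, up. All capacitors are alike; absent in some starts
- cap_2: screw-terminal capacitor, a can 51 mm in diameter and 82 mm high with two terminals on top to 88 mm, about 0.26 kg, standing upright on the bench. Origin: centre of its underside; z along the can, up. All capacitors are alike; absent in some starts
- cap_3: screw-terminal capacitor, a can 51 mm in diameter and 82 mm high with two terminals on top to 88 mm, about 0.26 kg, standing upright on the bench. Origin: centre of its underside; z along the can, up. All capacitors are alike; absent in some starts
- carton_1: closed taped cardboard carton 70 mm (its x) by 54 mm (its y) by 42 mm high, about 0.19 kg, lying flat on the bench. Origin: centre of its underside; z up. Either large face may end up on top. All cartons are alike; absent in some starts
- carton_2: closed taped cardboard carton 70 mm (its x) by 54 mm (its y) by 42 mm high, about 0.19 kg, lying flat on the bench. Origin: centre of its underside; z up. Either large face may end up on top. All cartons are alike; absent in some starts
- carton_3: closed taped cardboard carton 70 mm (its x) by 54 mm (its y) by 42 mm high, about 0.19 kg, lying flat on the bench. Origin: centre of its underside; z up. Either large face may end up on top. All cartons are alike; absent in some starts
- carton_4: closed taped cardboard carton 70 mm (its x) by 54 mm (its y) by 42 mm high, about 0.19 kg, lying flat on the bench. Origin: centre of its underside; z up. Either large face may end up on top. All cartons are alike; absent in some starts
- tape: bystander: roll of black tape lying flat, 90 mm across, 24 mm high, among the parts. Origin: centre of its underside
- multimeter: bystander: yellow multimeter lying face up beyond the case, 175 by 85 by 45 mm. Origin: centre of its underside
- wrench: bystander: steel spanner lying flat on the bench beyond the case. Origin: centre of its underside
Things that resemble listed ones, but are neither listed nor needed, are in the scene too. What is shaped like the carton_2 but purple or turquoise is not meant.

How it is judged:
On the way, in this order (a step that is already met when the one before it is completed fails the run):
1. every capacitor stands upright on the floor of a bay of the open case ((horizontal distance between cap_1 and bay_1 below 0.013 m or horizontal distance between cap_1 and bay_2 below 0.013 m or horizontal distance between cap_1 and bay_3 below 0.013 m) and z of each of cap_1, cap_2, cap_3 in the frame of case below 0.012 m and angle between each of cap_1, cap_2, cap_3's own z axis and vertical below 0.1 rad and linear speed of each of cap_1, cap_2, cap_3 below 0.05 m/s and (horizontal distance between cap_2 and bay_1 below 0.013 m or horizontal distance between cap_2 and bay_2 below 0.013 m or horizontal distance between cap_2 and bay_3 below 0.013 m) and (horizontal distance between cap_3 and bay_1 below 0.013 m or horizontal distance between cap_3 and bay_2 below 0.013 m or horizontal distance between cap_3 and bay_3 below 0.013 m) and value of joint lid above 0.8 rad), for 0.3 s.
2. the lid is fully closed over the capacitors (value of joint lid below 0.035 rad), for 0.3 s.
At the end, for the whole second after the job is handed in: Capacitors upright on the case floor, each within 13 mm of a bay centre; lid below 0.035 rad; cartons flat and still in one column on the lid: each within 25 mm of its middle and 14 mm of every other carton, long sides within 0.14 rad of the case's long side ((horizontal distance between cap_1 and bay_1 below 0.013 m or horizontal distance between cap_1 and bay_2 below 0.013 m or horizontal distance between cap_1 and bay_3 below 0.013 m) and z of each of cap_1, cap_2, cap_3 in the frame of case below 0.012 m and angle between each of cap_1, cap_2, cap_3's own z axis and vertical below 0.1 rad and linear speed of each of cap_1, cap_2, cap_3 below 0.05 m/s and (horizontal distance between cap_2 and bay_1 below 0.013 m or horizontal distance between cap_2 and bay_2 below 0.013 m or horizontal distance between cap_2 and bay_3 below 0.013 m) and (horizontal distance between cap_3 and bay_1 below 0.013 m or horizontal distance between cap_3 and bay_2 below 0.013 m or horizontal distance between cap_3 and bay_3 below 0.013 m) and value of joint lid below 0.035 rad and horizontal distance between each of carton_1, carton_2, carton_3, carton_4 and case below 0.025 m and angle between the x axis of each of carton_1, carton_2, carton_3, carton_4 and the y axis of case, either way round below 0.14 rad and (angle between carton_1's own z axis and vertical below 0.08 rad or angle between carton_1's own z axis and vertical above 3.06 rad) and z of each of carton_1, carton_2, carton_3, carton_4 in the frame of case above 0.105 m and linear speed of each of carton_1, carton_2, carton_3, carton_4 below 0.03 m/s and (angle between carton_2's own z axis and vertical below 0.08 rad or angle between carton_2's own z axis and vertical above 3.06 rad) and (angle between carton_3's own z axis and vertical below 0.08 rad or angle between carton_3's own z axis and vertical above 3.06 rad) and (angle between carton_4's own z axis and vertical below 0.08 rad or angle between carton_4's own z axis and vertical above 3.06 rad) and horizontal distance between each of carton_2, carton_3, carton_4 and carton_1 below 0.014 m and horizontal distance between each of carton_3, carton_4 and carton_2 below 0.014 m and horizontal distance between carton_4 and carton_3 below 0.014 m); the robot touches nothing.
It fails at once if the lid is slammed or knocked shut (faster than 2.5 rad/s) (velocity of joint lid below -2.5 rad/s).
It fails at once if the tape is moved more than 30 mm (distance of tape from where it was at the start of the episode above 0.03 m).
It fails at once if the multimeter is moved more than 30 mm (distance of multimeter from where it was at the start of the episode above 0.03 m).
It fails at once if the wrench is moved more than 30 mm (distance of wrench from where it was at the start of the episode above 0.03 m).
Of cap_1, cap_2, cap_3 only 2 to 3 are there at a start; the rules pass over those that are not, and their reading is None.
Of carton_1, carton_2, carton_3, carton_4 only 3 to 4 are there at a start; the rules pass over those that are not, and their reading is None.
At some moment in a run one of carton_1, carton_2, carton_3, carton_4 may be knocked a few centimetres aside while the robot is not near it.
It also fails if it takes over 210 s, if anything falls off the work surface, if the arm or the gripper's body presses on something with over 40 N, if the wrist force passes 120 N, or if a joint passes its speed limit or range.

### The arm

A 7-joint arm with a two-finger parallel gripper is mounted at the origin on the work surface. World frame = base frame: x ahead of the robot, y to its left, z up, the work surface at z = 0. Lengths are in m, angles in rad, forces in N, time in s.
With the tool pointing down it reaches from about 0.4 to 0.85 m from the base axis. Payload 10.4 kg.
Tool frame: the origin (TCP) lies at the very end of the fingers, on their centre line; the grasp point (between the pads) lies 19 mm behind it; z points along the fingers, y is the line along which they close (so a half turn about z gives the same grasp; the last joint's range is limited). The gripper opens to 85 mm and grips with 20 to 120 N. Pads are 22 mm wide; open, the fingers measure 114 mm over their backs; the gripper's body (76 mm by 85 mm) begins 54 mm behind the grasp point. The pads swing forward as they close: fully open they stand 13 mm farther back than shut.
Start: joints at [-1.194, 0.332, -0.065, 1.46, 0.022, 1.35, -0.088], TCP at [0.243, 0.576, 0.231] pointing down, gripper open.
Joint ranges: [-2.6, 2.6], [-0.5, 2.12], [-1.47, 1.34], [0.16, 2.42], [-1.27, 4.41], [0.06, 2.06], [-2.6, 2.6]. Speed limits (rad/s): [2.22, 2.22, 2.79, 2.79, 3.14, 3.14, 3.14].

### API

Orientations are given as a unit quaternion [x, y, z, w].
In Python, from workcell import * gives the robot as it stands. The module is installed in compiled form; this text tells all that it offers.
- The arm moves only by the tool carry_out, never from a script. Its argument "motion" is a list of rows, each an object with "xyz": the shift along the tool's x, y, z in m, a list of three; "angular": the turn, a rotation vector about the tool's x, y, z in degrees, a list of three. A call has 1 to 12 rows; each row is the pose to reach, as a shift and turn from the pose commanded when the call began, along the tool's axes at that moment; what a row does not reach only later rows make up. A row lasts 1/10 s, in which the tool goes at most 50 mm and 8.59 degrees, less where a joint would pass 70% of its speed; a pose out of reach is approached as far as the arm can. A call with a gripper value outside its range is refused whole. "hand" is the opening, from 0 (shut) to 1 (fully open), set as the call begins (left out, the last holds). The fingers move at their own pace and stop on an object; "grip_force" is the grip in N (left out, the last holds). Time passes only in rows, so rows that repeat a pose let the fingers close. It gives the time, the measured TCP pose, the force, the opening and the grip force at its end, in the units of the state.
- get_obs(): the state, without advancing time (a new reading comes with each control period).
- camera(name): name is "side" or "top"; returns a dict with "img" (400x640x3 uint8, red, green, blue), "fx", "fy", "cx", "cy" (pixels), "extrinsics" (4x4, takes a point from camera to world coordinates). Camera axes: x right, y up, looking along -z (the intrinsics and any distortion apply to the point x, -y, -z); pixel columns grow to the right and rows downward; lengths in m; the calibration is good to about 2 mm. A picture is of the moment at which its call begins. There is no depth.
- hand_in(): hands the job in; it is judged then, once.
The state is a dict: "clock": time; "joint_pos": joint angles; "joint_velocities": joint speeds; "tau": joint torques, N m; "position": TCP position; "ee_rot": TCP orientation; "ft_force": force on the tool from outside, world axes, zero at the start; "torque": the same for the moment, N m; "grip_width": opening from 0.0 (shut) to 1.0 (fully open); "grasp_force": force on a finger pad.
Only numpy, scipy, OpenCV 4.12 (cv2) and the standard library are available. Lean on these libraries where they do the work, as an engineer would, in place of code of your own. Each camera call takes 0.05 s, during which the arm holds its last target. There are 200 camera calls.

## Working session

There is one attempt and no reset: what is moved stays moved. The work goes in short steps, Python scripts to look and compute and a tool call to move; the robot and the scene stay as the last step left them, time stands still between calls to the robot, and variables do not carry over. Pictures are saved under pics/ and viewed, at most 14 in all, crops included, and the job is handed in when it is done.

Besides the shell and the picture viewer there is one more tool, called after "Request:" as name(argument=value, ...), one argument or row to a line, values as JSON. carry_out: Moves the arm, as the interface text tells. Its arguments: {"type":"object","properties":{"motion":{"type":"array"},"hand":{"type":"number"},"grip_force":{"type":"number"}},"required":["motion"]}

```bash
mkdir -p pics; cat > h.py <<'E'
from workcell import *
import numpy as np, cv2
from scipy.spatial.transform import Rotation as R
def ray(c,u,v):
    E=np.array(c["extrinsics"]); d=np.array([(u-c["cx"])/c["fx"],-(v-c["cy"])/c["fy"],-1.0])
    return E[:3,3],E[:3,:3]@d
def atz(c,u,v,z):
    o,d=ray(c,u,v); return o+d*(z-o[2])/d[2]
def proj(c,p):
    E=np.array(c["extrinsics"]); q=E[:3,:3].T@(np.array(p)-E[:3,3]); return np.array([c["cx"]+c["fx"]*q[0]/-q[2],c["cy"]-c["fy"]*q[1]/-q[2]])
def tri(c1,p1,c2,p2):
    o1,d1=ray(c1,*p1);o2,d2=ray(c2,*p2)
    s=np.linalg.lstsq(np.c_[d1,-d2],o2-o1,rcond=None)[0]
    a=o1+s[0]*d1;b=o2+s[1]*d2
    return (a+b)/2,np.linalg.norm(a-b)
def save(n,img): cv2.imwrite("pics/"+n+".png",img[:,:,::-1])
def delta(xyz,yaw=None):
    """tool-frame shift to reach world xyz"""
    o=get_obs(); r=R.from_quat(o["ee_rot"]); return r.inv().apply(np.array(xyz)-o["position"])
E
python3 - <<'E'
from h import *
import pickle
o=get_obs(); print({k:np.round(v,3) for k,v in o.items()})
cs={}
for n in("top","side"):
    c=camera(n); cs[n]=c; save(n+"0",c["img"]); print(n,{k:np.round(v,3) for k,v in c.items() if k!="img"})
pickle.dump(cs,open("c0.pkl","wb"))
E
```

```text
{'clock': np.float64(0.0), 'joint_pos': array([-1.194,  0.333, -0.065,  1.461,  0.022,  1.35 , -0.088]), 'joint_velocities': array([ 0.002,  0.   ,  0.001, -0.   , -0.001, -0.002,  0.002]), 'tau': array([-2.0000e-03, -6.2545e+01,  4.7000e-02, -3.9160e+01,  1.6000e-02,
        1.0000e-02,  0.0000e+00]), 'position': array([0.243, 0.575, 0.231]), 'ee_rot': array([ 0.199,  0.98 , -0.001, -0.   ]), 'ft_force': array([-0.206,  0.794, -0.073]), 'torque': array([-0.027, -0.054,  0.031]), 'grasp_force': np.float64(0.0), 'grip_width': np.float64(1.001)}
top {'fx': np.float64(370.741), 'fy': np.float64(370.741), 'cx': np.float64(312.681), 'cy': np.float64(204.993), 'extrinsics': array([[ 0.029,  0.988, -0.155,  0.396],
       [-0.999,  0.032,  0.016,  0.063],
       [ 0.021,  0.154,  0.988,  1.167],
       [ 0.   ,  0.   ,  0.   ,  1.   ]])}
side {'fx': np.float64(440.81), 'fy': np.float64(440.81), 'cx': np.float64(321.78), 'cy': np.float64(207.819), 'extrinsics': array([[ 0.884,  0.332, -0.329,  0.139],
       [-0.467,  0.615, -0.635, -0.76 ],
       [-0.008,  0.715,  0.699,  0.963],
       [ 0.   ,  0.   ,  0.   ,  1.   ]])}
```

View pics/top0.png

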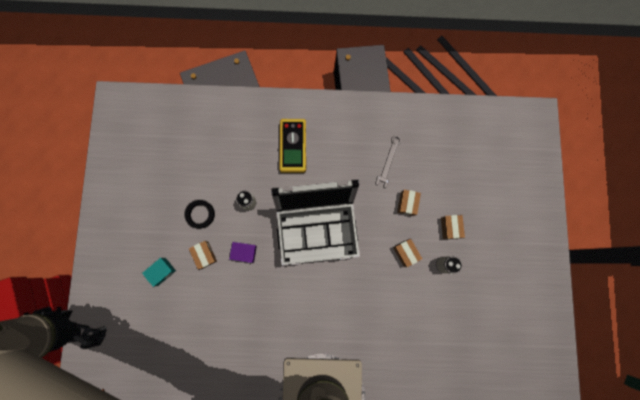

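View pics/side0.png

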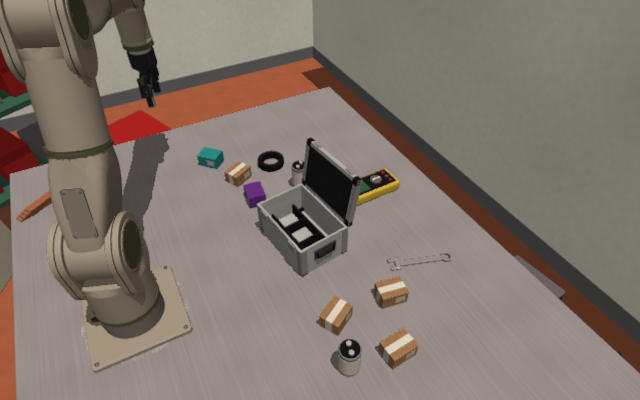

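```bash
cat > crop.py <<'E'
from h import *
def patch(img,u,v,w,h,s):
    p=cv2.resize(img[v:v+h,u:u+w],None,fx=s,fy=s,interpolation=cv2.INTER_CUBIC)
    for i in range(0,w,10):
        cv2.line(p,(i*s,0),(i*s,8),(255,0,0),1); cv2.putText(p,str(u+i),(i*s+1,18),0,.35,(255,255,0),1)
    for j in range(0,h,10):
        cv2.line(p,(0,j*s),(8,j*s),(255,0,0),1); cv2.putText(p,str(v+j),(9,j*s+4),0,.35,(255,255,0),1)
    p[:1]=p[:,:1]=255
    return p
def mont(img,cs,w,h,s,n):
    P=[patch(img,u,v,w,h,s) for u,v in cs]; k=(len(P)+1)//2
    return np.vstack([np.hstack(P[:k]),np.hstack(P[k:])])
E
python3 - <<'E'
from crop import *
import pickle
c=pickle.load(open("c0.pkl","rb"))
t=c["top"]["img"];s=c["side"]["img"]
save("t1",mont(t,[(185,235),(390,182),(435,207),(388,232),(228,182),(436,246)],40,40,6,0))
save("s1",mont(s,[(218,154),(370,270),(378,325),(315,293),(280,152),(330,335)],44,44,6,0))
save("case",np.hstack([patch(t,266,176,100,100,4),patch(s,255,135,100,140,4)[:400*1] ,]))
E
```

```text
(no output)
```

View pics/t1.png

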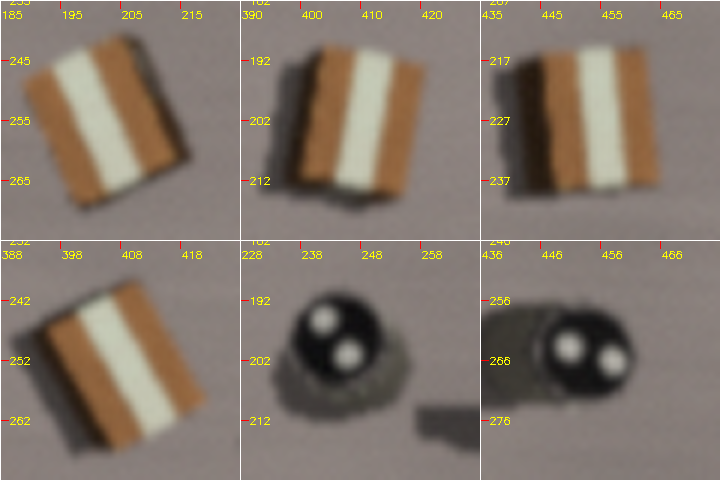

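View pics/s1.png

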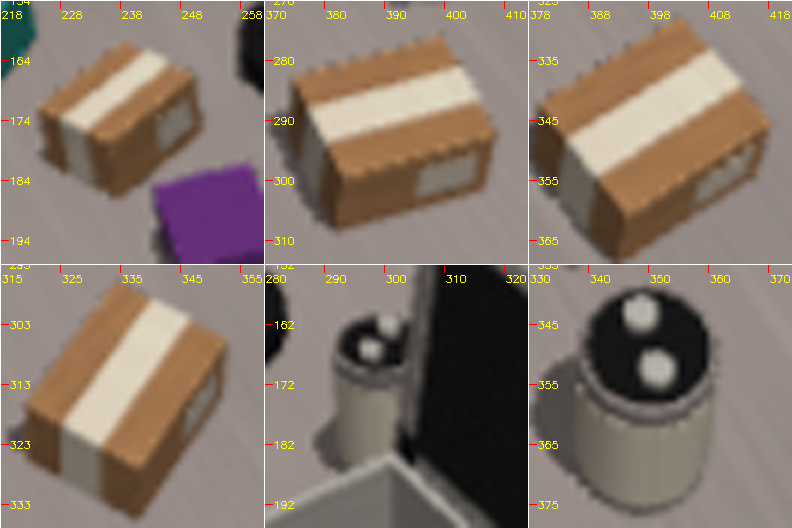

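View pics/case.png

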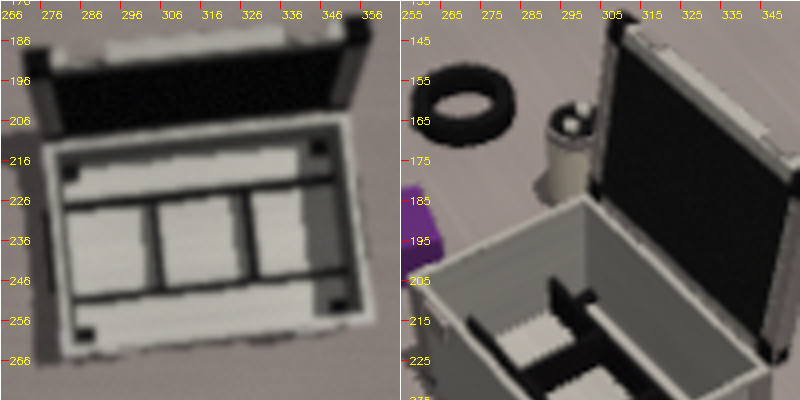

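```bash
cat > m1.py <<'E'
from h import *
import pickle
from scipy.optimize import least_squares
cs=pickle.load(open("c0.pkl","rb"));T,S=cs["top"],cs["side"]
def px(o,s,p): return np.array(o)+(np.array(p,float)+.5)/s-.5
tc={"A":((185,235),[(24,82),(123,38),(175,163),(82,205)]),"B":((390,182),[(78,46),(185,66),(163,196),(60,178)]),
"C":((435,207),[(65,50),(165,47),(178,185),(75,190)]),"D":((388,232),[(42,88),(138,42),(207,162),(112,210)])}
sc={"A":((218,154),[(40,107),(125,42),(195,78),(100,135)]),"B":((370,270),[(28,78),(176,37),(231,130),(76,178)]),
"C":((378,325),[(12,105),(157,18),(242,122),(100,210)]),"D":((315,293),[(25,136),(118,16),(228,76),(138,198)])}
for k in tc:
    t=px(tc[k][0],6,tc[k][1]);s=px(sc[k][0],6,sc[k][1])
    p,e=tri(T,t.mean(0),S,s.mean(0))
    q=np.array([atz(T,*x,.042) for x in t]); q2=np.array([atz(S,*x,.042) for x in s])
    def fit(q):
        o=q[:,:2]-q[:,:2].mean(0); best=min((least_squares(lambda a:min([np.roll([[-35,-27],[35,-27],[35,27],[-35,27]][::d],r,0)/1e3@np.array([[np.cos(a[0]),np.sin(a[0])],[-np.sin(a[0]),np.cos(a[0])]])-o for d in(1,-1) for r in range(4)],key=lambda m:(m**2).sum()).ravel(),[a0]) for a0 in np.linspace(-1.5,1.5,7)),key=lambda r:r.cost)
        return np.degrees(best.x[0]%np.pi)
    print(k,"tri",p.round(4),"err",round(e,4),"top z.042",q.mean(0).round(4),"side",q2.mean(0).round(4),"yaw",round(fit(q),1),round(fit(q2),1))
for n,a,b in(("capL",px((228,182),6,(95,97)),px((280,152),6,(116,71))),("capR",px((436,246),6,(110,112.5)),px((330,335),6,(120.5,76.5)))):
    p,e=tri(T,a,S,b); print(n,p.round(4),round(e,4),atz(T,*a,.088).round(4),atz(S,*b,.088).round(4))
rim=px((266,176),4,[(42,145),(348,115),(375,322),(65,357)]);q=np.array([atz(T,*x,.1) for x in rim]);print("rim",q.round(4).tolist())
m=np.array([[76,111],[76,-111],[-76,-111],[-76,111]])/1e3
f=least_squares(lambda a:(m@np.array([[np.cos(a[2]),np.sin(a[2])],[-np.sin(a[2]),np.cos(a[2])]])+a[:2]-q[:,:2]).ravel(),[.4,0,0]);print("case",f.x.round(4),"res",f.fun.round(4))
cp=f.x
bl=px((255,135),4,(587-400,195)); print("sidecorner +x+y",atz(S,*bl,.1).round(4),tri(T,rim[0],S,bl))
rl=px((266,176),4,[(150,203),(245,194),(254,280),(160,291)]);print("dividers",np.mean([atz(T,*x,.04) for x in rl],0).round(4))
E
python3 m1.py
```

```text
A tri [0.4112 0.3726 0.0428] err 0.0017 top z.042 [0.4105 0.3731 0.042 ] side [0.4125 0.3736 0.042 ] yaw 27.2 24.5
B tri [ 0.5933 -0.2566  0.0381] err 0.0014 top z.042 [ 0.5921 -0.2552  0.042 ] side [ 0.5924 -0.2585  0.042 ] yaw 171.1 170.6
C tri [ 0.5214 -0.3944  0.0388] err 0.0012 top z.042 [ 0.5206 -0.3928  0.042 ] side [ 0.5211 -0.3954  0.042 ] yaw 3.4 3.8
D tri [ 0.4371 -0.2502  0.0388] err 0.0018 top z.042 [ 0.4363 -0.249   0.042 ] side [ 0.4374 -0.2517  0.042 ] yaw 29.0 28.4
capL [0.5813 0.2502 0.0859] 0.0021 [0.58   0.2501 0.088 ] [0.5813 0.2475 0.088 ]
capR [ 0.4046 -0.37    0.0843] 0.0002 [ 0.4045 -0.3685  0.088 ] [ 0.4036 -0.3717  0.088 ]
rim [[0.5395, 0.1512, 0.1], [0.5688, -0.0707, 0.1], [0.4196, -0.092, 0.1], [0.3884, 0.1282, 0.1]]
case [0.4791 0.0292 0.1392] res [-0.0006 -0.0016  0.001   0.0005 -0.0004  0.0007 -0.      0.0004]
sidecorner +x+y [0.5405 0.1449 0.1   ] (array([0.54171381, 0.15124126, 0.09425537]), np.float64(0.002960428356340692))
dividers [0.4774 0.0314 0.04  ]
```

```bash
cat > plan.py <<'E'
from h import *
import sys
def phi():
    y=R.from_quat(get_obs()["ee_rot"]).as_matrix()[:,1]; return np.degrees(np.arctan2(y[1],y[0]))
def plan(calls,start=None):
    """calls: list of lists of (x,y,z,phi); prints shift (mm) and turn per call start"""
    o=get_obs(); p=np.r_[o["position"],phi()] if start is None else np.array(start,float)
    print("at",np.round(p,4))
    for c in calls:
        for t in c:
            f=np.radians(p[3]); d=np.array(t[:3])-p[:3]
            s=[-np.sin(f)*d[0]+np.cos(f)*d[1],np.cos(f)*d[0]+np.sin(f)*d[1],-d[2]]
            print(" xyz",np.round(s,4).tolist(),"ang",round(p[3]-t[3],1), "rows>=",round(max(np.linalg.norm(s)/.05,abs(p[3]-t[3])/8.59),1))
        print("--"); p=np.array(c[-1],float)
E
python3 - <<'E'
from plan import *
plan([[(.5806,.249,.2,8)],[(.5806,.249,.045,8)],[(.5806,.249,.23,8)],[(.4686,.1013,.23,8)],[(.4686,.1013,.054,8)],[(.4686,.1013,.24,8)]])
E
```

```text
at [ 0.2431  0.5754  0.2306 67.0956]
 xyz [-0.4379, -0.1693, 0.0306] ang 59.1 rows>= 9.4
--
 xyz [0.0, 0.0, 0.155] ang 0.0 rows>= 3.1
--
 xyz [0.0, 0.0, -0.185] ang 0.0 rows>= 3.7
--
 xyz [-0.1307, -0.1315, -0.0] ang 0.0 rows>= 3.7
--
 xyz [0.0, 0.0, 0.176] ang 0.0 rows>= 3.5
--
 xyz [0.0, 0.0, -0.186] ang 0.0 rows>= 3.7
--
```

Request:
carry_out(
  motion=[
    {"xyz": [-0.438, -0.169, 0.031], "angular": [0, 0, 59]},
    {"xyz": [-0.438, -0.169, 0.031], "angular": [0, 0, 59]},
    {"xyz": [-0.438, -0.169, 0.031], "angular": [0, 0, 59]},
    {"xyz": [-0.438, -0.169, 0.031], "angular": [0, 0, 59]},
    {"xyz": [-0.438, -0.169, 0.031], "angular": [0, 0, 59]},
    {"xyz": [-0.438, -0.169, 0.031], "angular": [0, 0, 59]},
    {"xyz": [-0.438, -0.169, 0.031], "angular": [0, 0, 59]},
    {"xyz": [-0.438, -0.169, 0.031], "angular": [0, 0, 59]},
    {"xyz": [-0.438, -0.169, 0.031], "angular": [0, 0, 59]},
    {"xyz": [-0.438, -0.169, 0.031], "angular": [0, 0, 59]},
    {"xyz": [-0.438, -0.169, 0.031], "angular": [0, 0, 59]},
    {"xyz": [-0.438, -0.169, 0.031], "angular": [0, 0, 59]},
  ],
  hand=1,
  grip_force=40,
)

```text
clock: 1.3
position: [0.5806, 0.2498, 0.1998]
ee_rot: [0.656, 0.755, -0.0, -0.0]
ft_force: [-0.4, 0.7, -0.3]
grip_width: 1.002
grasp_force: 0.0
```

Request:
carry_out(
  motion=[
    {"xyz": [0, 0, 0.05]},
    {"xyz": [0, 0, 0.09]},
    {"xyz": [0, 0, 0.12]},
    {"xyz": [0, 0, 0.145]},
    {"xyz": [0, 0, 0.155]},
    {"xyz": [0, 0, 0.155]},
  ],
)

```text
validation failed for argument at $.mo...
```

```bash
python3 - <<'E'
from crop import *
import pickle
c={n:camera(n) for n in("top","side")}
save("g1",np.hstack([patch(c["top"]["img"],205,150,90,90,4),patch(c["side"]["img"],250,95,100,100,4)[:360]]))
o=get_obs();print(o["position"],o["ft_force"])
E
```

```text
[0.57993427 0.25114586 0.20012045] [ 0.39245482  0.27392838 -0.87487321]
```

View pics/g1.png

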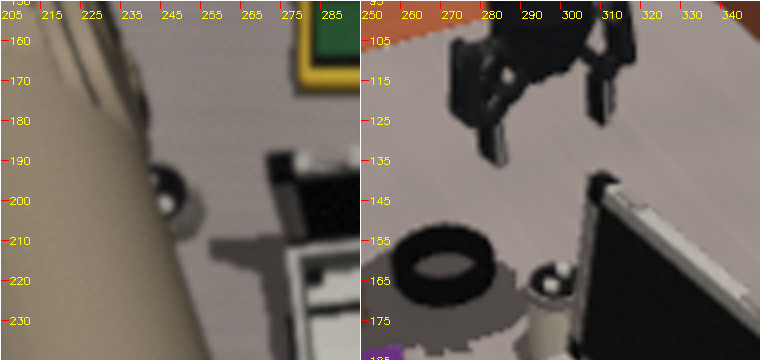

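```bash
python3 - <<'E'
from h import *
import pickle
S=pickle.load(open("c0.pkl","rb"))["side"]
f=np.radians(8); y=np.array([np.cos(f),np.sin(f),0]);x=np.array([-y[1],y[0],0])
for z in(.2,.207,.213):
  for s in(-1,1):
    for w in (.042,.057): print(z,s*w,proj(S,np.array([.5800,.2505,z])+s*w*y).round(1))
for i in range(3): print(get_obs()["position"].round(4))
E
```

```text
0.2 -0.042 [284.6 138.5]
0.2 -0.057 [280.3 140.3]
0.2 0.042 [308.  128.8]
0.2 0.057 [312.  127.2]
0.207 -0.042 [284.4 136.5]
0.207 -0.057 [280.1 138.3]
0.207 0.042 [307.9 126.9]
0.207 0.057 [312.  125.2]
0.213 -0.042 [284.3 134.8]
0.213 -0.057 [279.9 136.6]
0.213 0.042 [307.9 125.2]
0.213 0.057 [311.9 123.6]
[0.5799 0.2511 0.2001]
[0.5799 0.2511 0.2001]
[0.5799 0.2511 0.2001]
```

Request:
carry_out(
  motion=[
    {"xyz": [0, 0, 0.03], "angular": [0, 0, 0]},
    {"xyz": [0, 0, 0.06], "angular": [0, 0, 0]},
    {"xyz": [0, 0, 0.08], "angular": [0, 0, 0]},
    {"xyz": [0, 0, 0.08], "angular": [0, 0, 0]},
  ],
)

```text
clock: 1.8
position: [0.5783, 0.2504, 0.1174]
ee_rot: [0.655, 0.756, -0.002, -0.001]
ft_force: [-0.2, 0.2, 0.0]
grip_width: 0.999
grasp_force: 0.0
```

Request:
carry_out(
  motion=[
    {"xyz": [0, 0, 0.03], "angular": [0, 0, 0]},
    {"xyz": [0, 0, 0.055], "angular": [0, 0, 0]},
    {"xyz": [0, 0, 0.073], "angular": [0, 0, 0]},
    {"xyz": [0, 0, 0.073], "angular": [0, 0, 0]},
    {"xyz": [0, 0, 0.073], "angular": [0, 0, 0]},
  ],
)

```text
clock: 2.3
position: [0.5813, 0.2505, 0.0489]
ee_rot: [0.655, 0.756, 0.001, 0.0]
ft_force: [-0.0, -0.2, -0.1]
grip_width: 0.999
grasp_force: 0.0
```

Request:
carry_out(
  motion=[
    {"xyz": [0, 0, 0], "angular": [0, 0, 0]},
    {"xyz": [0, 0, 0], "angular": [0, 0, 0]},
    {"xyz": [0, 0, 0], "angular": [0, 0, 0]},
    {"xyz": [0, 0, 0], "angular": [0, 0, 0]},
    {"xyz": [0, 0, 0], "angular": [0, 0, 0]},
    {"xyz": [0, 0, 0], "angular": [0, 0, 0]},
    {"xyz": [0, 0, 0], "angular": [0, 0, 0]},
    {"xyz": [0, 0, 0], "angular": [0, 0, 0]},
  ],
  hand=0.3,
  grip_force=40,
)

```text
clock: 3.1
position: [0.5814, 0.25, 0.0487]
ee_rot: [0.655, 0.755, 0.001, 0.0]
ft_force: [-1.8, 0.2, 6.6]
grip_width: 0.592
grasp_force: 40.5
```

Request:
carry_out(
  motion=[
    {"xyz": [0, 0, -0.03], "angular": [0, 0, 0]},
    {"xyz": [0, 0, -0.08], "angular": [0, 0, 0]},
    {"xyz": [0, 0, -0.13], "angular": [0, 0, 0]},
    {"xyz": [0, 0, -0.185], "angular": [0, 0, 0]},
    {"xyz": [0, 0, -0.185], "angular": [0, 0, 0]},
    {"xyz": [0, 0, -0.185], "angular": [0, 0, 0]},
  ],
)

```text
clock: 3.7
position: [0.5815, 0.2498, 0.2338]
ee_rot: [0.655, 0.755, 0.001, 0.0]
ft_force: [-0.7, -0.3, -4.5]
grip_width: 0.59
grasp_force: 43.4
```

```bash
python3 - <<'E'
from plan import *
plan([[(.4686,.1013,.234,8)],[(.4686,.1013,.0555,8)],[(.4686,.1013,.24,8)],[(.4043,-.37,.24,8)],[(.4043,-.37,.048,8)]])
E
```

```text
at [0.5815 0.2498 0.2338 8.0874]
 xyz [-0.1311, -0.1326, -0.0002] ang 0.1 rows>= 3.7
--
 xyz [0.0, 0.0, 0.1785] ang 0.0 rows>= 3.6
--
 xyz [0.0, 0.0, -0.1845] ang 0.0 rows>= 3.7
--
 xyz [-0.4578, -0.1293, -0.0] ang 0.0 rows>= 9.5
--
 xyz [0.0, 0.0, 0.192] ang 0.0 rows>= 3.8
--
```

Request:
carry_out(
  motion=[
    {"xyz": [0, -0.05, 0], "angular": [0, 0, 0]},
    {"xyz": [0, -0.1, 0], "angular": [0, 0, 0]},
    {"xyz": [-0.02, -0.133, 0], "angular": [0, 0, 0]},
    {"xyz": [-0.06, -0.133, 0], "angular": [0, 0, 0]},
    {"xyz": [-0.1, -0.133, 0], "angular": [0, 0, 0]},
    {"xyz": [-0.131, -0.133, 0], "angular": [0, 0, 0]},
    {"xyz": [-0.131, -0.133, 0], "angular": [0, 0, 0]},
    {"xyz": [-0.131, -0.133, 0], "angular": [0, 0, 0]},
    {"xyz": [-0.131, -0.133, 0.04], "angular": [0, 0, 0]},
    {"xyz": [-0.131, -0.133, 0.07], "angular": [0, 0, 0]},
    {"xyz": [-0.131, -0.133, 0.08], "angular": [0, 0, 0]},
    {"xyz": [-0.131, -0.133, 0.08], "angular": [0, 0, 0]},
  ],
)

```text
clock: 4.9
position: [0.4664, 0.1017, 0.1507]
ee_rot: [0.655, 0.756, -0.002, -0.001]
ft_force: [-1.1, -0.5, -3.2]
grip_width: 0.588
grasp_force: 43.9
```

```bash
python3 - <<'E'
from crop import *
from plan import *
c={n:camera(n) for n in("top","side")}
save("g2",np.hstack([patch(c["top"]["img"],270,190,90,90,4),patch(c["side"]["img"],250,135,110,100,4)[:360]]))
plan([[(.4686,.1013,.0555,8)]])
E
```

```text
at [0.4682 0.1018 0.1532 8.1349]
 xyz [-0.0006, 0.0003, 0.0977] ang 0.1 rows>= 2.0
--
```

View pics/g2.png

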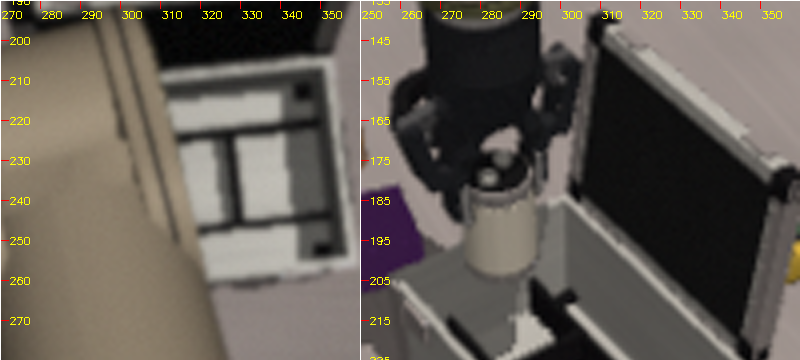

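```bash
python3 - <<'E'
from h import *
import pickle
S=pickle.load(open("c0.pkl","rb"))["side"]
print(atz(S,283.5,176.4,.1925), proj(S,(.4686,.1013,.1925)))
# terminals of bay dividers predicted in side: right end (rail/divider) not needed
E
```

```text
[0.46745618 0.09654132 0.1925    ] [283.1614309 175.2687306]
```

Request:
carry_out(
  motion=[
    {"xyz": [0, 0, 0.03], "angular": [0, 0, 0]},
    {"xyz": [0, 0, 0.05], "angular": [0, 0, 0]},
    {"xyz": [0, 0, 0.07], "angular": [0, 0, 0]},
    {"xyz": [0, 0, 0.085], "angular": [0, 0, 0]},
    {"xyz": [0, 0, 0.095], "angular": [0, 0, 0]},
    {"xyz": [0, 0, 0.097], "angular": [0, 0, 0]},
    {"xyz": [0, 0, 0.097], "angular": [0, 0, 0]},
  ],
)

```text
clock: 5.7
position: [0.4683, 0.1015, 0.056]
ee_rot: [0.655, 0.755, 0.0, 0.0]
ft_force: [-0.5, -0.1, -2.8]
grip_width: 0.587
grasp_force: 44.1
```

Request:
carry_out(
  motion=[
    {"xyz": [0, 0, 0], "angular": [0, 0, 0]},
    {"xyz": [0, 0, 0], "angular": [0, 0, 0]},
    {"xyz": [0, 0, 0], "angular": [0, 0, 0]},
    {"xyz": [0, 0, -0.02], "angular": [0, 0, 0]},
    {"xyz": [0, 0, -0.06], "angular": [0, 0, 0]},
    {"xyz": [0, 0, -0.11], "angular": [0, 0, 0]},
    {"xyz": [0, 0, -0.16], "angular": [0, 0, 0]},
    {"xyz": [0, 0, -0.184], "angular": [0, 0, 0]},
    {"xyz": [0, 0, -0.184], "angular": [0, 0, 0]},
    {"xyz": [0, 0, -0.184], "angular": [0, 0, 0]},
  ],
  hand=0.85,
)

```text
clock: 6.7
position: [0.4678, 0.1012, 0.2395]
ee_rot: [0.655, 0.755, 0.001, 0.0]
ft_force: [-0.3, 0.6, -0.0]
grip_width: 0.846
grasp_force: 0.0
```

Request:
carry_out(
  motion=[
    {"xyz": [-0.458, -0.129, 0], "angular": [0, 0, 0]},
    {"xyz": [-0.458, -0.129, 0], "angular": [0, 0, 0]},
    {"xyz": [-0.458, -0.129, 0], "angular": [0, 0, 0]},
    {"xyz": [-0.458, -0.129, 0], "angular": [0, 0, 0]},
    {"xyz": [-0.458, -0.129, 0], "angular": [0, 0, 0]},
    {"xyz": [-0.458, -0.129, 0], "angular": [0, 0, 0]},
    {"xyz": [-0.458, -0.129, 0], "angular": [0, 0, 0]},
    {"xyz": [-0.458, -0.129, 0], "angular": [0, 0, 0]},
    {"xyz": [-0.458, -0.129, 0], "angular": [0, 0, 0]},
    {"xyz": [-0.458, -0.129, 0], "angular": [0, 0, 0]},
    {"xyz": [-0.458, -0.129, 0], "angular": [0, 0, 0]},
    {"xyz": [-0.458, -0.129, 0], "angular": [0, 0, 0]},
  ],
  hand=1,
)

```text
clock: 7.9
position: [0.4037, -0.3703, 0.2379]
ee_rot: [0.656, 0.755, -0.001, -0.001]
ft_force: [-0.3, -0.0, -0.1]
grip_width: 1.002
grasp_force: 0.0
```

```bash
python3 - <<'E'
from plan import *
plan([[(.4043,-.37,.048,8)]])
c=camera("top");import pickle
i=c["img"];save("raw1",i);o=pickle.load(open("c0.pkl","rb"))["top"]["img"]
m=cv2.inRange(cv2.cvtColor(i,cv2.COLOR_RGB2HSV),(8,100,80),(20,255,255));m0=cv2.inRange(cv2.cvtColor(o,cv2.COLOR_RGB2HSV),(8,100,80),(20,255,255))
for a in(m0,m):
    n,l,s,ce=cv2.connectedComponentsWithStats(cv2.morphologyEx(a,cv2.MORPH_CLOSE,np.ones((9,9))))
    print([(s[k,4],ce[k].round(1).tolist()) for k in range(1,n) if 200<s[k,4]<900])
E
```

```text
at [ 0.4037 -0.3703  0.2379  8.0078]
 xyz [0.0002, 0.0006, 0.1899] ang 0.0 rows>= 3.8
--
[(np.int32(359), [409.8, 202.0]), (np.int32(384), [454.5, 226.6]), (np.int32(386), [408.2, 252.3]), (np.int32(402), [201.6, 254.9]), (np.int32(661), [613.7, 322.7])]
[(np.int32(370), [409.7, 202.2]), (np.int32(383), [454.4, 226.5]), (np.int32(337), [408.0, 250.9]), (np.int32(405), [201.7, 254.9]), (np.int32(533), [616.7, 332.8]), (np.int32(328), [90.9, 393.9])]
```

Request:
carry_out(
  motion=[
    {"xyz": [0, 0.0, 0.05], "angular": [0, 0, 0]},
    {"xyz": [0, 0, 0.1], "angular": [0, 0, 0]},
    {"xyz": [0, 0, 0.13], "angular": [0, 0, 0]},
    {"xyz": [0, 0, 0.16], "angular": [0, 0, 0]},
    {"xyz": [0, 0, 0.18], "angular": [0, 0, 0]},
    {"xyz": [0, 0, 0.19], "angular": [0, 0, 0]},
    {"xyz": [0, 0, 0.19], "angular": [0, 0, 0]},
  ],
)

```text
clock: 8.65
position: [0.4044, -0.3689, 0.0483]
ee_rot: [0.655, 0.756, 0.0, -0.001]
ft_force: [0.6, -0.0, 0.9]
grip_width: 1.0
grasp_force: 0.0
```

Request:
carry_out(
  motion=[
    {"xyz": [0, 0, 0], "angular": [0, 0, 0]},
    {"xyz": [0, 0, 0], "angular": [0, 0, 0]},
    {"xyz": [0, 0, 0], "angular": [0, 0, 0]},
    {"xyz": [0, 0, 0], "angular": [0, 0, 0]},
    {"xyz": [0, 0, 0], "angular": [0, 0, 0]},
    {"xyz": [0, 0, 0], "angular": [0, 0, 0]},
    {"xyz": [0, 0, 0], "angular": [0, 0, 0]},
    {"xyz": [0, 0, 0], "angular": [0, 0, 0]},
  ],
  hand=0.3,
)

```text
clock: 9.45
position: [0.4051, -0.3709, 0.0505]
ee_rot: [0.655, 0.755, 0.0, 0.001]
ft_force: [-1.3, 0.7, 6.0]
grip_width: 0.585
grasp_force: 40.6
```

Request:
carry_out(
  motion=[
    {"xyz": [0, 0, -0.03], "angular": [0, 0, 0]},
    {"xyz": [0, 0, -0.08], "angular": [0, 0, 0]},
    {"xyz": [0, 0, -0.13], "angular": [0, 0, 0]},
    {"xyz": [0, 0, -0.185], "angular": [0, 0, 0]},
    {"xyz": [0, 0, -0.185], "angular": [0, 0, 0]},
    {"xyz": [0, 0, -0.185], "angular": [0, 0, 0]},
  ],
)

```text
clock: 10.05
position: [0.4051, -0.3707, 0.2356]
ee_rot: [0.655, 0.755, 0.001, 0.001]
ft_force: [0.0, 0.5, -2.6]
grip_width: 0.588
grasp_force: 43.0
```

```bash
python3 - <<'E'
from plan import *
plan([[(.4884,-.0413,.234,8)],[(.4884,-.0413,.0555,8)]])
E
```

```text
at [ 0.4051 -0.3707  0.2356  8.108 ]
 xyz [0.3144, 0.129, 0.0016] ang 0.1 rows>= 6.8
--
 xyz [0.0, 0.0, 0.1785] ang 0.0 rows>= 3.6
--
```

Request:
carry_out(
  motion=[
    {"xyz": [0.314, 0.129, 0], "angular": [0, 0, 0]},
    {"xyz": [0.314, 0.129, 0], "angular": [0, 0, 0]},
    {"xyz": [0.314, 0.129, 0], "angular": [0, 0, 0]},
    {"xyz": [0.314, 0.129, 0], "angular": [0, 0, 0]},
    {"xyz": [0.314, 0.129, 0], "angular": [0, 0, 0]},
    {"xyz": [0.314, 0.129, 0], "angular": [0, 0, 0]},
    {"xyz": [0.314, 0.129, 0], "angular": [0, 0, 0]},
    {"xyz": [0.314, 0.129, 0], "angular": [0, 0, 0]},
    {"xyz": [0.314, 0.129, 0.04], "angular": [0, 0, 0]},
    {"xyz": [0.314, 0.129, 0.07], "angular": [0, 0, 0]},
    {"xyz": [0.314, 0.129, 0.08], "angular": [0, 0, 0]},
    {"xyz": [0.314, 0.129, 0.08], "angular": [0, 0, 0]},
  ],
)

```text
clock: 11.25
position: [0.4865, -0.0419, 0.1526]
ee_rot: [0.656, 0.755, -0.002, -0.001]
ft_force: [-0.4, -0.3, -1.0]
grip_width: 0.589
grasp_force: 42.8
```

Request:
carry_out(
  motion=[
    {"xyz": [0, 0, 0.03], "angular": [0, 0, 0]},
    {"xyz": [0, 0, 0.05], "angular": [0, 0, 0]},
    {"xyz": [0, 0, 0.07], "angular": [0, 0, 0]},
    {"xyz": [0, 0, 0.085], "angular": [0, 0, 0]},
    {"xyz": [0, 0, 0.095], "angular": [0, 0, 0]},
    {"xyz": [0, 0, 0.099], "angular": [0, 0, 0]},
    {"xyz": [0, 0, 0.099], "angular": [0, 0, 0]},
  ],
)

```text
clock: 11.95
position: [0.4886, -0.0415, 0.0566]
ee_rot: [0.656, 0.755, 0.0, -0.0]
ft_force: [-2.0, -0.5, 3.0]
grip_width: 0.584
grasp_force: 43.4
```

Request:
carry_out(
  motion=[
    {"xyz": [0, 0, 0], "angular": [0, 0, 0]},
    {"xyz": [0, 0, 0], "angular": [0, 0, 0]},
    {"xyz": [0, 0, 0], "angular": [0, 0, 0]},
    {"xyz": [0, 0, -0.02], "angular": [0, 0, 0]},
    {"xyz": [0, 0, -0.06], "angular": [0, 0, 0]},
    {"xyz": [0, 0, -0.11], "angular": [0, 0, 0]},
    {"xyz": [0, 0, -0.16], "angular": [0, 0, 0]},
    {"xyz": [0, 0, -0.21], "angular": [0, 0, 0]},
    {"xyz": [0, 0, -0.26], "angular": [0, 0, 0]},
    {"xyz": [0, 0, -0.3], "angular": [0, 0, 0]},
    {"xyz": [0, 0, -0.3], "angular": [0, 0, 0]},
    {"xyz": [0, 0, -0.3], "angular": [0, 0, 0]},
  ],
  hand=0.85,
)

```text
clock: 13.15
position: [0.4883, -0.0415, 0.3559]
ee_rot: [0.655, 0.755, 0.001, 0.0]
ft_force: [-0.0, 0.2, -0.3]
grip_width: 0.852
grasp_force: 0.0
```

```bash
python3 - <<'E'
from crop import *
from plan import *
c={n:camera(n) for n in("top","side")}
T,S=c["top"],c["side"]
cp=np.array([.4785,.030]);a=.138
def tocase(p): d=np.array(p)[:2]-cp; return np.round([d[0]*np.cos(a)+d[1]*np.sin(a),-d[0]*np.sin(a)+d[1]*np.cos(a),p[2]],4)
for t,s in(((274.7,188.5),(310,140)),((354.7,182),(352.5,178.7))):
    p,e=tri(T,t,S,s);print(p.round(3),e.round(4),tocase(p))
save("g3",np.hstack([patch(T["img"],255,170,110,100,4)[:,:400],patch(S["img"],255,155,100,110,4)[:400]]))
plan([[(.4785+.19*np.cos(a),.03+.19*np.sin(a),.357,8)],[(.4785+.19*np.cos(a),.03+.19*np.sin(a),.21,8)]])
E
```

```text
[0.577 0.146 0.244] 0.0053 [0.1138 0.1018 0.2438]
[ 0.597 -0.055  0.247] 0.0109 [ 0.1062 -0.1003  0.2473]
at [ 0.4875 -0.0414  0.3543  8.0962]
 xyz [0.0713, 0.1911, -0.0027] ang 0.1 rows>= 4.1
--
 xyz [0.0, 0.0, 0.147] ang 0.0 rows>= 2.9
--
```

View pics/g3.png

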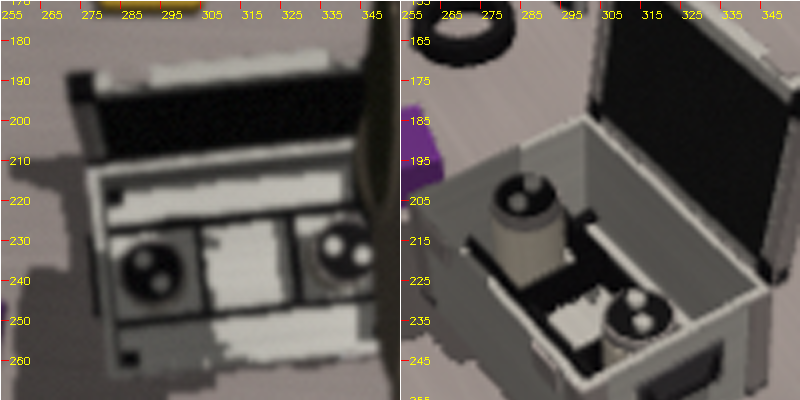

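Request:
carry_out(
  motion=[
    {"xyz": [0.071, 0.191, 0], "angular": [0, 0, 0]},
    {"xyz": [0.071, 0.191, 0], "angular": [0, 0, 0]},
    {"xyz": [0.071, 0.191, 0], "angular": [0, 0, 0]},
    {"xyz": [0.071, 0.191, 0], "angular": [0, 0, 0]},
    {"xyz": [0.071, 0.191, 0], "angular": [0, 0, 0]},
    {"xyz": [0.071, 0.191, 0], "angular": [0, 0, 0]},
    {"xyz": [0.071, 0.191, 0.05], "angular": [0, 0, 0]},
    {"xyz": [0.071, 0.191, 0.1], "angular": [0, 0, 0]},
    {"xyz": [0.071, 0.191, 0.135], "angular": [0, 0, 0]},
    {"xyz": [0.071, 0.191, 0.135], "angular": [0, 0, 0]},
    {"xyz": [0.071, 0.191, 0.135], "angular": [0, 0, 0]},
  ],
  hand=0,
)

```text
clock: 14.35
position: [0.6667, 0.055, 0.2221]
ee_rot: [0.656, 0.755, 0.001, 0.0]
ft_force: [0.2, 0.6, 1.3]
grip_width: 0.002
grasp_force: 0.0
```

```bash
cat > arc.py <<'E'
from plan import *
cp=np.array([.4785,.030]);a=.138
o=get_obs();p=o["position"];d=p[:2]-cp
X0,Y0,Z0=d[0]*np.cos(a)+d[1]*np.sin(a),-d[0]*np.sin(a)+d[1]*np.cos(a),p[2]
print("case frame tcp",np.round([X0,Y0,Z0],4),"phi",phi(),o["grip_width"],o["ft_force"].round(1))
r=.125;h=.0145
for t in np.r_[np.arange(1.85,1.57,-.08),np.arange(1.53,-.01,-.09),0]:
    if t>1.5: X=.076-.152*np.cos(t)+.014*np.sin(t)+h;Z=.22
    else: X=.076-r*np.cos(t)+.014*np.sin(t)+h; Z=.1+r*np.sin(t)+.014*np.cos(t)
    print(round(t,2),"y",round(X-X0,3),"z",round(Z0-Z,3))
E
python3 arc.py
```

```text
case frame tcp [ 0.1899 -0.0011  0.2221] phi 8.037281656510551 0.0019110993380860872 [0.2 0.6 1.3]
1.85 y -0.044 z 0.002
1.77 y -0.056 z 0.002
1.69 y -0.067 z 0.002
1.61 y -0.079 z 0.002
1.53 y -0.092 z 0.002
1.44 y -0.102 z -0.004
1.35 y -0.113 z -0.003
1.26 y -0.124 z -0.001
1.17 y -0.135 z 0.002
1.08 y -0.146 z 0.005
0.99 y -0.156 z 0.01
0.9 y -0.166 z 0.016
0.81 y -0.175 z 0.022
0.72 y -0.184 z 0.029
0.63 y -0.192 z 0.037
0.54 y -0.199 z 0.046
0.45 y -0.206 z 0.055
0.36 y -0.211 z 0.065
0.27 y -0.216 z 0.075
0.18 y -0.22 z 0.086
0.09 y -0.223 z 0.097
-0.0 y -0.224 z 0.108
0.0 y -0.224 z 0.108
```

Request:
carry_out(
  motion=[
    {"xyz": [0, -0.03, 0], "angular": [0, 0, 0]},
    {"xyz": [0, -0.044, 0], "angular": [0, 0, 0]},
    {"xyz": [0, -0.056, 0], "angular": [0, 0, 0]},
    {"xyz": [0, -0.067, 0], "angular": [0, 0, 0]},
    {"xyz": [0, -0.079, 0], "angular": [0, 0, 0]},
    {"xyz": [0, -0.092, 0], "angular": [0, 0, 0]},
    {"xyz": [0, -0.102, -0.002], "angular": [0, 0, 0]},
    {"xyz": [0, -0.113, -0.002], "angular": [0, 0, 0]},
    {"xyz": [0, -0.124, -0.001], "angular": [0, 0, 0]},
    {"xyz": [0, -0.124, -0.001], "angular": [0, 0, 0]},
  ],
)

```text
clock: 15.35
position: [0.5441, 0.0377, 0.2232]
ee_rot: [0.656, 0.755, 0.001, 0.0]
ft_force: [-0.2, 0.5, 0.0]
grip_width: 0.003
grasp_force: 0.0
```

```bash
python3 arc.py | head -1; python3 - <<'E'
from crop import *
save("g4",patch(camera("side")["img"],255,115,130,120,5))
E
```

```text
case frame tcp [ 0.0661 -0.0014  0.2232] phi 8.038561522028932 0.0025718145602187424 [-0.2  0.5  0. ]
```

View pics/g4.png

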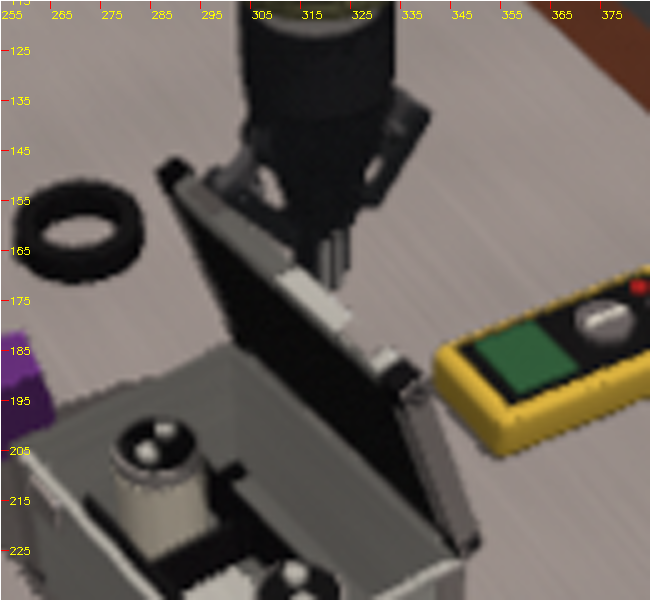

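Request:
carry_out(
  motion=[
    {"xyz": [0, -0.011, 0.003], "angular": [0, 0, 0]},
    {"xyz": [0, -0.022, 0.006], "angular": [0, 0, 0]},
    {"xyz": [0, -0.032, 0.011], "angular": [0, 0, 0]},
    {"xyz": [0, -0.042, 0.017], "angular": [0, 0, 0]},
    {"xyz": [0, -0.051, 0.023], "angular": [0, 0, 0]},
    {"xyz": [0, -0.06, 0.03], "angular": [0, 0, 0]},
    {"xyz": [0, -0.068, 0.038], "angular": [0, 0, 0]},
    {"xyz": [0, -0.075, 0.047], "angular": [0, 0, 0]},
    {"xyz": [0, -0.082, 0.056], "angular": [0, 0, 0]},
    {"xyz": [0, -0.087, 0.066], "angular": [0, 0, 0]},
    {"xyz": [0, -0.092, 0.076], "angular": [0, 0, 0]},
    {"xyz": [0, -0.092, 0.076], "angular": [0, 0, 0]},
  ],
)

```text
clock: 16.6
position: [0.4518, 0.0251, 0.1437]
ee_rot: [0.655, 0.755, -0.001, -0.001]
ft_force: [0.2, -0.4, -0.1]
grip_width: 0.005
grasp_force: 0.0
```

Request:
carry_out(
  motion=[
    {"xyz": [0, -0.003, 0.009], "angular": [0, 0, 0]},
    {"xyz": [0, -0.006, 0.018], "angular": [0, 0, 0]},
    {"xyz": [0, -0.007, 0.025], "angular": [0, 0, 0]},
    {"xyz": [0, -0.008, 0.031], "angular": [0, 0, 0]},
    {"xyz": [0, -0.008, 0.033], "angular": [0, 0, 0]},
    {"xyz": [0, -0.008, 0.033], "angular": [0, 0, 0]},
  ],
)

```text
clock: 17.2
position: [0.4454, 0.0243, 0.1138]
ee_rot: [0.656, 0.755, 0.0, -0.001]
ft_force: [-13.2, -2.5, 33.5]
grip_width: 0.003
grasp_force: 16.7
```

Request:
carry_out(
  motion=[
    {"xyz": [0, 0, 0], "angular": [0, 0, 0]},
    {"xyz": [0, 0, -0.04], "angular": [0, 0, 0]},
    {"xyz": [0, 0, -0.08], "angular": [0, 0, 0]},
    {"xyz": [0, 0, -0.12], "angular": [0, 0, 0]},
    {"xyz": [0, 0, -0.12], "angular": [0, 0, 0]},
  ],
  hand=0,
)

```text
clock: 17.7
position: [0.4476, 0.0246, 0.2366]
ee_rot: [0.656, 0.755, 0.003, 0.001]
ft_force: [-0.2, -0.6, 1.0]
grip_width: -0.004
grasp_force: 0.0
```

```bash
python3 - <<'E'
from plan import *
plan([[(.437,-.250,.235,-61)],[(.437,-.250,.012,-61)]])
E
```

```text
at [0.4476 0.0246 0.2366 8.0831]
 xyz [-0.2704, -0.0491, 0.0016] ang 69.1 rows>= 8.0
--
 xyz [0.0, 0.0, 0.223] ang 0.0 rows>= 4.5
--
```

Request:
carry_out(
  motion=[
    {"xyz": [-0.27, -0.049, 0], "angular": [0, 0, 69]},
    {"xyz": [-0.27, -0.049, 0], "angular": [0, 0, 69]},
    {"xyz": [-0.27, -0.049, 0], "angular": [0, 0, 69]},
    {"xyz": [-0.27, -0.049, 0], "angular": [0, 0, 69]},
    {"xyz": [-0.27, -0.049, 0], "angular": [0, 0, 69]},
    {"xyz": [-0.27, -0.049, 0], "angular": [0, 0, 69]},
    {"xyz": [-0.27, -0.049, 0], "angular": [0, 0, 69]},
    {"xyz": [-0.27, -0.049, 0], "angular": [0, 0, 69]},
    {"xyz": [-0.27, -0.049, 0], "angular": [0, 0, 69]},
    {"xyz": [-0.27, -0.049, 0], "angular": [0, 0, 69]},
    {"xyz": [-0.27, -0.049, 0], "angular": [0, 0, 69]},
  ],
  hand=1,
)

```text
clock: 18.8
position: [0.4348, -0.2497, 0.232]
ee_rot: [0.967, 0.253, -0.0, -0.0]
ft_force: [0.4, -0.5, 0.1]
grip_width: 1.0
grasp_force: 0.0
```

```bash
cat > cart.py <<'E'
from plan import *
from crop import patch
def cartons(T=None,z=.042):
    """brown+tape top faces in the top view -> (pixel area, world xy at top height, long-axis deg)"""
    T=T or camera("top"); hsv=cv2.cvtColor(T["img"],cv2.COLOR_RGB2HSV)
    m=cv2.inRange(hsv,(8,100,80),(20,255,255)); m=cv2.morphologyEx(m,cv2.MORPH_CLOSE,np.ones((9,9)))
    for c in cv2.findContours(m,cv2.RETR_EXTERNAL,cv2.CHAIN_APPROX_NONE)[0]:
        A=cv2.contourArea(c)
        if not 150<A<900: continue
        (u,v),_,_=cv2.minAreaRect(c); b=cv2.boxPoints(cv2.minAreaRect(c))
        w=np.array([atz(T,*q,z)[:2] for q in b]); e=[w[1]-w[0],w[2]-w[1]]; e.sort(key=np.linalg.norm)
        print("area",A,"px",round(u,1),round(v,1),"xy",atz(T,u,v,z)[:2].round(4),"long",round(np.degrees(np.arctan2(e[1][1],e[1][0]))%180,1),"size",[round(1e3*np.linalg.norm(x)) for x in e])
    return T
E
python3 - <<'E'
from cart import *
T=cartons(); S=camera("side")
save("g5",np.vstack([np.hstack([patch(T["img"],265,190,100,75,4),patch(S["img"],250,165,100,75,4)]),np.hstack([patch(T["img"],385,180,100,75,4),patch(S["img"],310,270,100,75,4)])]))
plan([[(.437,-.250,.012,-61)]])
E
```

```text
area 291.0 px 91.5 393.0 xy [0.0167 0.6514] long 91.3 size [32, 86]
area 570.5 px 613.6 326.0 xy [ 0.2375 -0.8598] long 178.6 size [24, 293]
area 363.5 px 201.6 254.9 xy [0.4104 0.3726] long 28.1 size [55, 71]
area 264.5 px 408.4 252.1 xy [ 0.4373 -0.2492] long 27.9 size [53, 69]
area 153.5 px 453.9 222.5 xy [ 0.5318 -0.3905] long 95.9 size [44, 53]
area 321.0 px 409.8 202.0 xy [ 0.5915 -0.2552] long 170.3 size [53, 71]
at [  0.4348  -0.2498   0.2321 -60.7603]
 xyz [0.0018, 0.0013, 0.2201] ang 0.2 rows>= 4.4
--
```

View pics/g5.png

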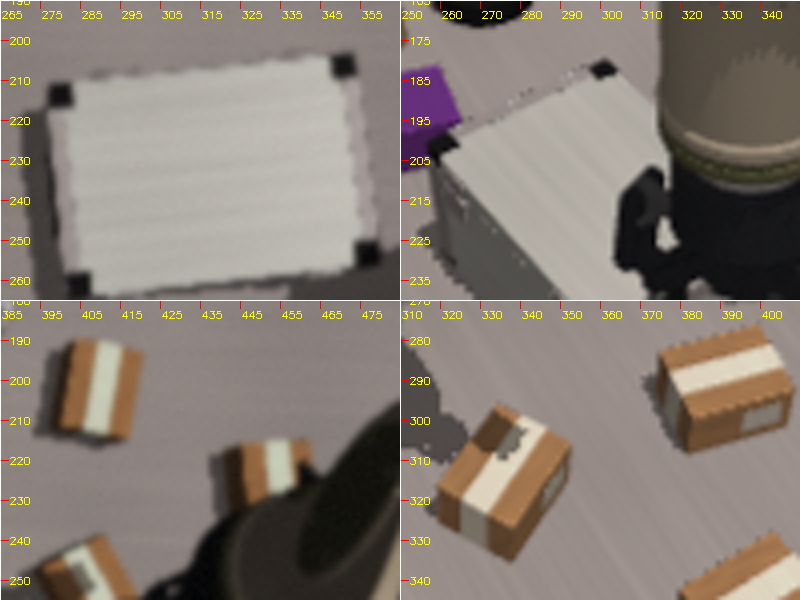

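Request:
carry_out(
  motion=[
    {"xyz": [0.001, 0.001, 0.05], "angular": [0, 0, 0]},
    {"xyz": [0.001, 0.001, 0.1], "angular": [0, 0, 0.5]},
    {"xyz": [0.001, 0.001, 0.15], "angular": [0, 0, 0.5]},
    {"xyz": [0.001, 0.001, 0.18], "angular": [0, 0, 0.5]},
    {"xyz": [0.001, 0.001, 0.205], "angular": [0, 0, 0.5]},
    {"xyz": [0.001, 0.001, 0.224], "angular": [0, 0, 0.5]},
    {"xyz": [0.001, 0.001, 0.224], "angular": [0, 0, 0.5]},
    {"xyz": [0.001, 0.001, 0.224], "angular": [0, 0, 0.5]},
  ],
)

```text
clock: 19.7
position: [0.4362, -0.2506, 0.0087]
ee_rot: [0.969, 0.247, -0.0, 0.0]
ft_force: [-0.9, -0.7, 0.3]
grip_width: 1.0
grasp_force: 0.0
```

Request:
carry_out(
  motion=[
    {"xyz": [0, 0, 0], "angular": [0, 0, 0]},
    {"xyz": [0, 0, 0], "angular": [0, 0, 0]},
    {"xyz": [0, 0, 0], "angular": [0, 0, 0]},
    {"xyz": [0, 0, 0], "angular": [0, 0, 0]},
    {"xyz": [0, 0, 0], "angular": [0, 0, 0]},
    {"xyz": [0, 0, 0], "angular": [0, 0, 0]},
    {"xyz": [0, 0, 0], "angular": [0, 0, 0]},
    {"xyz": [0, 0, 0], "angular": [0, 0, 0]},
  ],
  hand=0.3,
  grip_force=30,
)

```text
clock: 20.5
position: [0.437, -0.2505, 0.0094]
ee_rot: [0.969, 0.247, 0.001, 0.0]
ft_force: [-1.5, 0.6, 7.1]
grip_width: 0.631
grasp_force: 31.0
```

```bash
python3 - <<'E'
from plan import *
T=camera("top")
q=np.array([atz(T,*x,.114)[:2] for x in [(276.6,210.9),(353.4,202.6),(359.6,255.9),(280.9,263.6)]]);print(q.mean(0),q.round(3).tolist())
z=get_obs()["position"][2]
plan([[(.4785,.03,.225,8)],[(.4785,.03,z+.1145,8)],[(.4785,.03,.24,8)]])
E
```

```text
[0.48105937 0.02934784] [[0.541, 0.149], [0.572, -0.071], [0.42, -0.091], [0.392, 0.13]]
at [ 4.37000e-01 -2.50500e-01  9.40000e-03 -6.13788e+01]
 xyz [0.1708, -0.2263, -0.2156] ang -69.4 rows>= 8.1
--
 xyz [0.0, 0.0, 0.1011] ang 0.0 rows>= 2.0
--
 xyz [0.0, 0.0, -0.1161] ang 0.0 rows>= 2.3
--
```

Request:
carry_out(
  motion=[
    {"xyz": [0, 0, -0.04], "angular": [0, 0, 0]},
    {"xyz": [0, 0, -0.09], "angular": [0, 0, 0]},
    {"xyz": [0, 0, -0.14], "angular": [0, 0, 0]},
    {"xyz": [0.172, -0.226, -0.216], "angular": [0, 0, -69.4]},
    {"xyz": [0.172, -0.226, -0.216], "angular": [0, 0, -69.4]},
    {"xyz": [0.172, -0.226, -0.216], "angular": [0, 0, -69.4]},
    {"xyz": [0.172, -0.226, -0.216], "angular": [0, 0, -69.4]},
    {"xyz": [0.172, -0.226, -0.216], "angular": [0, 0, -69.4]},
    {"xyz": [0.172, -0.226, -0.216], "angular": [0, 0, -69.4]},
    {"xyz": [0.172, -0.226, -0.216], "angular": [0, 0, -69.4]},
    {"xyz": [0.172, -0.226, -0.216], "angular": [0, 0, -69.4]},
    {"xyz": [0.172, -0.226, -0.216], "angular": [0, 0, -69.4]},
  ],
)

```text
clock: 21.75
position: [0.4788, 0.0305, 0.2244]
ee_rot: [0.655, 0.756, 0.0, -0.0]
ft_force: [0.0, -0.2, -2.2]
grip_width: 0.628
grasp_force: 34.6
```

Request:
carry_out(
  motion=[
    {"xyz": [0, 0, 0], "angular": [0, 0, 0]},
    {"xyz": [0, 0, 0], "angular": [0, 0, 0]},
    {"xyz": [0, 0, 0], "angular": [0, 0, 0]},
    {"xyz": [0, 0, 0.03], "angular": [0, 0, 0]},
    {"xyz": [0, 0, 0.055], "angular": [0, 0, 0]},
    {"xyz": [0, 0, 0.08], "angular": [0, 0, 0]},
    {"xyz": [0, 0, 0.09], "angular": [0, 0, 0]},
    {"xyz": [0, 0, 0.097], "angular": [0, 0, 0]},
    {"xyz": [0, 0, 0.1], "angular": [0, 0, 0]},
    {"xyz": [0, 0, 0.101], "angular": [0, 0, 0]},
    {"xyz": [0, 0, 0.101], "angular": [0, 0, 0]},
  ],
)

```text
clock: 22.85
position: [0.4795, 0.0305, 0.1239]
ee_rot: [0.656, 0.755, 0.001, 0.0]
ft_force: [0.2, -0.3, -1.7]
grip_width: 0.624
grasp_force: 34.6
```

Request:
carry_out(
  motion=[
    {"xyz": [0, 0, 0], "angular": [0, 0, 0]},
    {"xyz": [0, 0, 0], "angular": [0, 0, 0]},
    {"xyz": [0, 0, 0], "angular": [0, 0, 0]},
    {"xyz": [0, 0, 0], "angular": [0, 0, 0]},
    {"xyz": [0, 0, -0.02], "angular": [0, 0, 0]},
    {"xyz": [0, 0, -0.06], "angular": [0, 0, 0]},
    {"xyz": [0, 0, -0.11], "angular": [0, 0, 0]},
    {"xyz": [0, 0, -0.11], "angular": [0, 0, 0]},
    {"xyz": [0, 0, -0.11], "angular": [0, 0, 0]},
  ],
  hand=0.9,
)

```text
clock: 23.75
position: [0.4796, 0.0306, 0.2342]
ee_rot: [0.656, 0.755, 0.001, 0.0]
ft_force: [-0.0, 0.9, -0.5]
grip_width: 0.896
grasp_force: 0.0
```

```bash
python3 - <<'E'
from cart import *
cartons()
plan([[(.521,-.394,.235,-86.5)]])
E
```

```text
area 290.0 px 91.5 393.0 xy [0.0167 0.6514] long 91.3 size [32, 86]
area 562.5 px 613.6 326.0 xy [ 0.2375 -0.8598] long 178.7 size [24, 293]
area 362.5 px 201.6 254.9 xy [0.4104 0.3726] long 28.1 size [55, 71]
area 347.0 px 454.5 226.5 xy [ 0.5197 -0.3922] long 4.1 size [54, 70]
area 322.0 px 409.9 201.9 xy [ 0.5918 -0.2553] long 170.3 size [53, 71]
at [0.4789 0.0306 0.233  8.008 ]
 xyz [-0.4263, -0.0174, -0.002] ang 94.5 rows>= 11.0
--
```

Request:
carry_out(
  motion=[
    {"xyz": [-0.426, -0.017, 0], "angular": [0, 0, 94.3]},
    {"xyz": [-0.426, -0.017, 0], "angular": [0, 0, 94.3]},
    {"xyz": [-0.426, -0.017, 0], "angular": [0, 0, 94.3]},
    {"xyz": [-0.426, -0.017, 0], "angular": [0, 0, 94.3]},
    {"xyz": [-0.426, -0.017, 0], "angular": [0, 0, 94.3]},
    {"xyz": [-0.426, -0.017, 0], "angular": [0, 0, 94.3]},
    {"xyz": [-0.426, -0.017, 0], "angular": [0, 0, 94.3]},
    {"xyz": [-0.426, -0.017, 0], "angular": [0, 0, 94.3]},
    {"xyz": [-0.426, -0.017, 0], "angular": [0, 0, 94.3]},
    {"xyz": [-0.426, -0.017, 0], "angular": [0, 0, 94.3]},
    {"xyz": [-0.426, -0.017, 0], "angular": [0, 0, 94.3]},
    {"xyz": [-0.426, -0.017, 0], "angular": [0, 0, 94.3]},
  ],
  hand=1,
)

```text
clock: 25.0
position: [0.5207, -0.394, 0.2313]
ee_rot: [1.0, 0.03, -0.002, -0.0]
ft_force: [0.4, -0.2, -0.5]
grip_width: 1.0
grasp_force: 0.0
```

Request:
carry_out(
  motion=[
    {"xyz": [0, 0, 0], "angular": [0, 0, 0]},
    {"xyz": [0, 0, 0.05], "angular": [0, 0, 0]},
    {"xyz": [0, 0, 0.1], "angular": [0, 0, 0]},
    {"xyz": [0, 0, 0.14], "angular": [0, 0, 0]},
    {"xyz": [0, 0, 0.14], "angular": [0, 0, 0]},
    {"xyz": [0, 0, 0.14], "angular": [0, 0, 0]},
  ],
)

```text
clock: 25.6
position: [0.5215, -0.3939, 0.0942]
ee_rot: [0.999, 0.033, -0.0, 0.0]
ft_force: [0.5, -1.0, 1.2]
grip_width: 1.003
grasp_force: 0.0
```

```bash
python3 - <<'E'
from plan import *
plan([[(.5205,-.3935,.009,-86.2)]])
E
```

```text
at [  0.5215  -0.3939   0.0942 -86.1839]
 xyz [-0.0009, -0.0004, 0.0852] ang 0.0 rows>= 1.7
--
```

Request:
carry_out(
  motion=[
    {"xyz": [-0.001, 0, 0.04], "angular": [0, 0, 0]},
    {"xyz": [-0.001, 0, 0.065], "angular": [0, 0, 0]},
    {"xyz": [-0.001, 0, 0.085], "angular": [0, 0, 0]},
    {"xyz": [-0.001, 0, 0.085], "angular": [0, 0, 0]},
    {"xyz": [-0.001, 0, 0.085], "angular": [0, 0, 0]},
  ],
)

```text
clock: 26.1
position: [0.5211, -0.3947, 0.0101]
ee_rot: [0.999, 0.032, 0.001, 0.001]
ft_force: [0.1, -0.2, -0.1]
grip_width: 0.999
grasp_force: 0.0
```

Request:
carry_out(
  motion=[
    {"xyz": [0, 0, 0], "angular": [0, 0, 0]},
    {"xyz": [0, 0, 0], "angular": [0, 0, 0]},
    {"xyz": [0, 0, 0], "angular": [0, 0, 0]},
    {"xyz": [0, 0, 0], "angular": [0, 0, 0]},
    {"xyz": [0, 0, 0], "angular": [0, 0, 0]},
    {"xyz": [0, 0, 0], "angular": [0, 0, 0]},
    {"xyz": [0, 0, 0], "angular": [0, 0, 0]},
    {"xyz": [0, 0, 0], "angular": [0, 0, 0]},
  ],
  hand=0.3,
)

```text
clock: 26.9
position: [0.5211, -0.3945, 0.0097]
ee_rot: [0.999, 0.032, 0.001, 0.0]
ft_force: [-0.4, 1.9, 7.5]
grip_width: 0.634
grasp_force: 32.8
```

Request:
carry_out(
  motion=[
    {"xyz": [0, 0, -0.04], "angular": [0, 0, 0]},
    {"xyz": [0, 0, -0.09], "angular": [0, 0, 0]},
    {"xyz": [0, 0, -0.14], "angular": [0, 0, 0]},
    {"xyz": [0, 0, -0.19], "angular": [0, 0, 0]},
    {"xyz": [0, 0, -0.24], "angular": [0, 0, 0]},
    {"xyz": [0, 0, -0.24], "angular": [0, 0, 0]},
    {"xyz": [0, 0, -0.24], "angular": [0, 0, 0]},
  ],
)

```text
clock: 27.6
position: [0.5205, -0.3941, 0.2489]
ee_rot: [0.999, 0.032, 0.001, 0.0]
ft_force: [-0.7, 0.4, -3.2]
grip_width: 0.628
grasp_force: 33.6
```

```bash
python3 - <<'E'
from plan import *
plan([[(.4795,.0305,.25,8)]])
E
```

```text
at [  0.5205  -0.3941   0.2489 -86.3062]
 xyz [-0.0136, -0.4263, -0.0011] ang -94.3 rows>= 11.0
--
```

Request:
carry_out(
  motion=[
    {"xyz": [-0.013, -0.426, 0], "angular": [0, 0, -94.3]},
    {"xyz": [-0.013, -0.426, 0], "angular": [0, 0, -94.3]},
    {"xyz": [-0.013, -0.426, 0], "angular": [0, 0, -94.3]},
    {"xyz": [-0.013, -0.426, 0], "angular": [0, 0, -94.3]},
    {"xyz": [-0.013, -0.426, 0], "angular": [0, 0, -94.3]},
    {"xyz": [-0.013, -0.426, 0], "angular": [0, 0, -94.3]},
    {"xyz": [-0.013, -0.426, 0], "angular": [0, 0, -94.3]},
    {"xyz": [-0.013, -0.426, 0], "angular": [0, 0, -94.3]},
    {"xyz": [-0.013, -0.426, 0], "angular": [0, 0, -94.3]},
    {"xyz": [-0.013, -0.426, 0], "angular": [0, 0, -94.3]},
    {"xyz": [-0.013, -0.426, 0], "angular": [0, 0, -94.3]},
    {"xyz": [-0.013, -0.426, 0], "angular": [0, 0, -94.3]},
  ],
)

```text
clock: 28.8
position: [0.4788, 0.0311, 0.2468]
ee_rot: [0.653, 0.757, -0.001, -0.001]
ft_force: [0.5, -0.6, -3.0]
grip_width: 0.624
grasp_force: 33.6
```

Request:
carry_out(
  motion=[
    {"xyz": [0, 0, 0], "angular": [0, 0, 0]},
    {"xyz": [0, 0, 0], "angular": [0, 0, 0]},
    {"xyz": [0, 0, 0.03], "angular": [0, 0, 0]},
    {"xyz": [0, 0, 0.055], "angular": [0, 0, 0]},
    {"xyz": [0, 0, 0.07], "angular": [0, 0, 0]},
    {"xyz": [0, 0, 0.078], "angular": [0, 0, 0]},
    {"xyz": [0, 0, 0.081], "angular": [0, 0, 0]},
    {"xyz": [0, 0, 0.081], "angular": [0, 0, 0]},
    {"xyz": [0, 0, 0.081], "angular": [0, 0, 0]},
  ],
)

```text
clock: 29.7
position: [0.4804, 0.0304, 0.1679]
ee_rot: [0.656, 0.755, 0.0, 0.0]
ft_force: [-0.2, 1.4, -1.2]
grip_width: 0.627
grasp_force: 33.6
```

Request:
carry_out(
  motion=[
    {"xyz": [0, 0, 0.0015], "angular": [0, 0, 0]},
    {"xyz": [0, 0, 0.0015], "angular": [0, 0, 0]},
  ],
)

```text
clock: 29.9
position: [0.4802, 0.0306, 0.166]
ee_rot: [0.656, 0.755, 0.0, -0.0]
ft_force: [0.0, -0.2, -2.3]
grip_width: 0.623
grasp_force: 33.6
```

Request:
carry_out(
  motion=[
    {"xyz": [0, 0, 0], "angular": [0, 0, 0]},
    {"xyz": [0, 0, 0], "angular": [0, 0, 0]},
    {"xyz": [0, 0, 0], "angular": [0, 0, 0]},
    {"xyz": [0, 0, 0], "angular": [0, 0, 0]},
    {"xyz": [0, 0, -0.02], "angular": [0, 0, 0]},
    {"xyz": [0, 0, -0.06], "angular": [0, 0, 0]},
    {"xyz": [0, 0, -0.11], "angular": [0, 0, 0]},
    {"xyz": [0, 0, -0.11], "angular": [0, 0, 0]},
    {"xyz": [0, 0, -0.11], "angular": [0, 0, 0]},
  ],
  hand=0.9,
)

```text
clock: 30.8
position: [0.4805, 0.0307, 0.2765]
ee_rot: [0.656, 0.755, 0.001, -0.0]
ft_force: [-0.0, -0.3, -1.2]
grip_width: 0.896
grasp_force: 0.0
```

```bash
python3 - <<'E'
from cart import *
cartons()
plan([[(.592,-.257,.235,80.6)]])
E
```

```text
area 292.0 px 91.5 393.0 xy [0.0167 0.6514] long 91.3 size [32, 86]
area 560.5 px 613.7 326.0 xy [ 0.2376 -0.86  ] long 178.8 size [23, 293]
area 361.5 px 195.1 247.8 xy [0.431  0.3936] long 28.5 size [55, 71]
area 321.0 px 409.8 202.0 xy [ 0.5915 -0.2552] long 170.3 size [53, 71]
at [0.4799 0.0305 0.2755 8.0054]
 xyz [-0.3003, 0.071, 0.0405] ang -72.6 rows>= 8.5
--
```

Request:
carry_out(
  motion=[
    {"xyz": [-0.3, 0.071, 0], "angular": [0, 0, -72.6]},
    {"xyz": [-0.3, 0.071, 0], "angular": [0, 0, -72.6]},
    {"xyz": [-0.3, 0.071, 0], "angular": [0, 0, -72.6]},
    {"xyz": [-0.3, 0.071, 0.04], "angular": [0, 0, -72.6]},
    {"xyz": [-0.3, 0.071, 0.04], "angular": [0, 0, -72.6]},
    {"xyz": [-0.3, 0.071, 0.04], "angular": [0, 0, -72.6]},
    {"xyz": [-0.3, 0.071, 0.04], "angular": [0, 0, -72.6]},
    {"xyz": [-0.3, 0.071, 0.04], "angular": [0, 0, -72.6]},
    {"xyz": [-0.3, 0.071, 0.04], "angular": [0, 0, -72.6]},
    {"xyz": [-0.3, 0.071, 0.08], "angular": [0, 0, -72.6]},
    {"xyz": [-0.3, 0.071, 0.12], "angular": [0, 0, -72.6]},
    {"xyz": [-0.3, 0.071, 0.12], "angular": [0, 0, -72.6]},
  ],
  hand=1,
)

```text
clock: 32.05
position: [0.5884, -0.2559, 0.1489]
ee_rot: [0.082, 0.997, 0.001, -0.005]
ft_force: [-0.3, 0.2, 0.3]
grip_width: 1.0
grasp_force: 0.0
```

```bash
python3 - <<'E'
from plan import *
plan([[(.592,-.257,.009,80.6)]])
E
```

```text
at [ 0.5884 -0.2559  0.1489 80.6129]
 xyz [-0.0037, -0.0005, 0.1399] ang 0.0 rows>= 2.8
--
```

Request:
carry_out(
  motion=[
    {"xyz": [0, 0, 0.03], "angular": [0, 0, 0]},
    {"xyz": [0, 0, 0.07], "angular": [0, 0, 0]},
    {"xyz": [0, 0, 0.1], "angular": [0, 0, 0]},
    {"xyz": [0, 0, 0.125], "angular": [0, 0, 0]},
    {"xyz": [0, 0, 0.138], "angular": [0, 0, 0]},
    {"xyz": [0, 0, 0.145], "angular": [0, 0, 0]},
    {"xyz": [0, 0, 0.145], "angular": [0, 0, 0]},
    {"xyz": [0, 0, 0.145], "angular": [0, 0, 0]},
  ],
)

```text
clock: 32.85
position: [0.5928, -0.2572, 0.0122]
ee_rot: [0.082, 0.997, -0.0, 0.001]
ft_force: [0.1, 0.6, 0.5]
grip_width: 1.0
grasp_force: 0.0
```

Request:
carry_out(
  motion=[
    {"xyz": [0, 0, 0], "angular": [0, 0, 0]},
    {"xyz": [0, 0, 0], "angular": [0, 0, 0]},
    {"xyz": [0, 0, 0], "angular": [0, 0, 0]},
    {"xyz": [0, 0, 0], "angular": [0, 0, 0]},
    {"xyz": [0, 0, 0], "angular": [0, 0, 0]},
    {"xyz": [0, 0, 0], "angular": [0, 0, 0]},
    {"xyz": [0, 0, 0], "angular": [0, 0, 0]},
    {"xyz": [0, 0, 0], "angular": [0, 0, 0]},
  ],
  hand=0.3,
)

```text
clock: 33.65
position: [0.5926, -0.257, 0.0117]
ee_rot: [0.082, 0.997, 0.0, 0.001]
ft_force: [-1.1, 0.9, 6.2]
grip_width: 0.628
grasp_force: 33.0
```

Request:
carry_out(
  motion=[
    {"xyz": [0, 0, -0.04], "angular": [0, 0, 0]},
    {"xyz": [0, 0, -0.09], "angular": [0, 0, 0]},
    {"xyz": [0, 0, -0.14], "angular": [0, 0, 0]},
    {"xyz": [0, 0, -0.19], "angular": [0, 0, 0]},
    {"xyz": [0, 0, -0.24], "angular": [0, 0, 0]},
    {"xyz": [0, 0, -0.28], "angular": [0, 0, 0]},
    {"xyz": [0, 0, -0.28], "angular": [0, 0, 0]},
    {"xyz": [0, 0, -0.28], "angular": [0, 0, 0]},
  ],
)

```text
clock: 34.45
position: [0.592, -0.2569, 0.2908]
ee_rot: [0.082, 0.997, 0.0, 0.0]
ft_force: [-0.2, 1.0, -2.2]
grip_width: 0.626
grasp_force: 33.4
```

```bash
python3 - <<'E'
from plan import *
plan([[(.480,.0305,.29,8)]])
E
```

```text
at [ 0.592  -0.2569  0.2908 80.5853]
 xyz [0.1575, 0.2652, 0.0008] ang 72.6 rows>= 8.4
--
```

Request:
carry_out(
  motion=[
    {"xyz": [0.157, 0.265, 0], "angular": [0, 0, 72.6]},
    {"xyz": [0.157, 0.265, 0], "angular": [0, 0, 72.6]},
    {"xyz": [0.157, 0.265, 0], "angular": [0, 0, 72.6]},
    {"xyz": [0.157, 0.265, 0], "angular": [0, 0, 72.6]},
    {"xyz": [0.157, 0.265, 0], "angular": [0, 0, 72.6]},
    {"xyz": [0.157, 0.265, 0], "angular": [0, 0, 72.6]},
    {"xyz": [0.157, 0.265, 0], "angular": [0, 0, 72.6]},
    {"xyz": [0.157, 0.265, 0], "angular": [0, 0, 72.6]},
    {"xyz": [0.157, 0.265, 0], "angular": [0, 0, 72.6]},
    {"xyz": [0.157, 0.265, 0], "angular": [0, 0, 72.6]},
    {"xyz": [0.157, 0.265, 0], "angular": [0, 0, 72.6]},
    {"xyz": [0.157, 0.265, 0], "angular": [0, 0, 72.6]},
  ],
)

```text
clock: 35.65
position: [0.4799, 0.0301, 0.2897]
ee_rot: [0.655, 0.756, -0.001, -0.0]
ft_force: [-0.2, 0.2, -2.2]
grip_width: 0.628
grasp_force: 33.2
```

Request:
carry_out(
  motion=[
    {"xyz": [0, 0, 0], "angular": [0, 0, 0]},
    {"xyz": [0, 0, 0.03], "angular": [0, 0, 0]},
    {"xyz": [0, 0, 0.055], "angular": [0, 0, 0]},
    {"xyz": [0, 0, 0.07], "angular": [0, 0, 0]},
    {"xyz": [0, 0, 0.077], "angular": [0, 0, 0]},
    {"xyz": [0, 0, 0.08], "angular": [0, 0, 0]},
    {"xyz": [0, 0, 0.08], "angular": [0, 0, 0]},
    {"xyz": [0, 0, 0.08], "angular": [0, 0, 0]},
  ],
)

```text
clock: 36.45
position: [0.4809, 0.0303, 0.2115]
ee_rot: [0.656, 0.755, 0.0, 0.0]
ft_force: [-0.5, -0.4, -2.5]
grip_width: 0.627
grasp_force: 33.2
```

Request:
carry_out(
  motion=[
    {"xyz": [0, 0, 0.001], "angular": [0, 0, 0]},
    {"xyz": [0, 0, 0.001], "angular": [0, 0, 0]},
  ],
)

```text
clock: 36.65
position: [0.4807, 0.0303, 0.2101]
ee_rot: [0.656, 0.755, 0.0, 0.0]
ft_force: [0.8, 0.6, -1.2]
grip_width: 0.62
grasp_force: 33.2
```

Request:
carry_out(
  motion=[
    {"xyz": [0, 0, 0], "angular": [0, 0, 0]},
    {"xyz": [0, 0, 0], "angular": [0, 0, 0]},
    {"xyz": [0, 0, 0], "angular": [0, 0, 0]},
    {"xyz": [0, 0, 0], "angular": [0, 0, 0]},
    {"xyz": [0, 0, -0.02], "angular": [0, 0, 0]},
    {"xyz": [0, 0, -0.06], "angular": [0, 0, 0]},
    {"xyz": [0, 0, -0.1], "angular": [0, 0, 0]},
    {"xyz": [0, 0, -0.1], "angular": [0, 0, 0]},
    {"xyz": [0, 0, -0.1], "angular": [0, 0, 0]},
  ],
  hand=0.9,
)

```text
clock: 37.55
position: [0.4808, 0.0304, 0.3103]
ee_rot: [0.656, 0.755, 0.001, 0.0]
ft_force: [-0.5, 0.5, -0.5]
grip_width: 0.9
grasp_force: 0.0
```

```bash
python3 - <<'E'
from cart import *
cartons()
plan([[(.4315,.3935,.235,-63)]])
S=camera("side")
save("g6",np.hstack([patch(S["img"],215,140,60,60,6),patch(S["img"],255,130,100,90,4)]))
E
```

```text
area 291.0 px 91.5 393.0 xy [0.0167 0.6514] long 91.3 size [32, 86]
area 562.5 px 613.7 326.0 xy [ 0.2377 -0.86  ] long 178.8 size [23, 293]
area 364.5 px 195.2 247.9 xy [0.4306 0.3932] long 30.2 size [56, 71]
at [0.4803 0.0303 0.3093 8.0009]
 xyz [0.3664, 0.0022, 0.0743] ang 71.0 rows>= 8.3
--
```

View pics/g6.png

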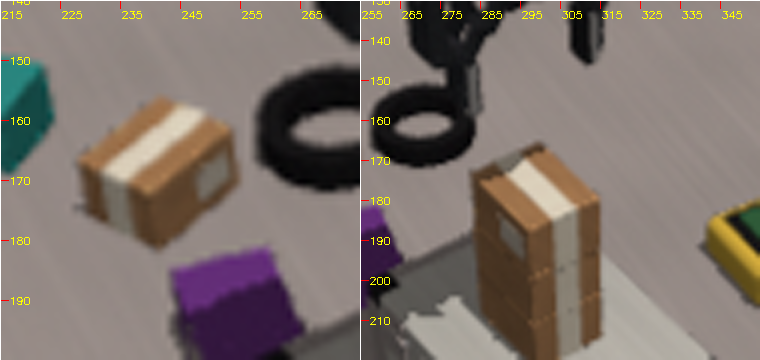

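Request:
carry_out(
  motion=[
    {"xyz": [0.1, 0.001, 0], "angular": [0, 0, 30]},
    {"xyz": [0.366, 0.002, 0], "angular": [0, 0, 69.5]},
    {"xyz": [0.366, 0.002, 0], "angular": [0, 0, 69.5]},
    {"xyz": [0.366, 0.002, 0], "angular": [0, 0, 69.5]},
    {"xyz": [0.366, 0.002, 0], "angular": [0, 0, 69.5]},
    {"xyz": [0.366, 0.002, 0.05], "angular": [0, 0, 69.5]},
    {"xyz": [0.366, 0.002, 0.1], "angular": [0, 0, 69.5]},
    {"xyz": [0.366, 0.002, 0.15], "angular": [0, 0, 69.5]},
    {"xyz": [0.366, 0.002, 0.2], "angular": [0, 0, 69.5]},
    {"xyz": [0.366, 0.002, 0.2], "angular": [0, 0, 69.5]},
    {"xyz": [0.366, 0.002, 0.2], "angular": [0, 0, 69.5]},
    {"xyz": [0.366, 0.002, 0.2], "angular": [0, 0, 69.5]},
  ],
  hand=1,
)

```text
clock: 38.85
position: [0.4314, 0.3919, 0.1095]
ee_rot: [0.969, 0.246, -0.001, 0.001]
ft_force: [0.6, -0.2, 0.5]
grip_width: 0.999
grasp_force: 0.0
```

```bash
python3 - <<'E'
from plan import *
S=camera("side");T=camera("top");print(atz(S,240.9,163.8,.042),tri(T,(195.2,247.9),S,(240.9,163.8)))
plan([[(.4315,.3935,.01,-61.5)]])
E
```

```text
[0.43325294 0.39099004 0.042     ] (array([0.43216549, 0.39305473, 0.04079808]), np.float64(0.003138146099644309))
at [  0.4331   0.3929   0.1123 -61.5741]
 xyz [-0.0011, -0.0013, 0.1023] ang -0.1 rows>= 2.0
--
```

Request:
carry_out(
  motion=[
    {"xyz": [0, 0, 0.03], "angular": [0, 0, 0]},
    {"xyz": [0, 0, 0.06], "angular": [0, 0, 0]},
    {"xyz": [0, 0, 0.085], "angular": [0, 0, 0]},
    {"xyz": [0, 0, 0.1], "angular": [0, 0, 0]},
    {"xyz": [0, 0, 0.1], "angular": [0, 0, 0]},
    {"xyz": [0, 0, 0.1], "angular": [0, 0, 0]},
  ],
)

```text
clock: 39.55
position: [0.4326, 0.3936, 0.0116]
ee_rot: [0.969, 0.246, 0.001, -0.001]
ft_force: [-0.1, -0.1, 0.6]
grip_width: 1.002
grasp_force: 0.0
```

Request:
carry_out(
  motion=[
    {"xyz": [0, 0, 0], "angular": [0, 0, 0]},
    {"xyz": [0, 0, 0], "angular": [0, 0, 0]},
    {"xyz": [0, 0, 0], "angular": [0, 0, 0]},
    {"xyz": [0, 0, 0], "angular": [0, 0, 0]},
    {"xyz": [0, 0, 0], "angular": [0, 0, 0]},
    {"xyz": [0, 0, 0], "angular": [0, 0, 0]},
    {"xyz": [0, 0, 0], "angular": [0, 0, 0]},
    {"xyz": [0, 0, 0], "angular": [0, 0, 0]},
  ],
  hand=0.3,
)

```text
clock: 40.35
position: [0.4321, 0.3937, 0.0111]
ee_rot: [0.969, 0.246, 0.001, -0.001]
ft_force: [-0.1, -1.7, 7.1]
grip_width: 0.627
grasp_force: 31.5
```

Request:
carry_out(
  motion=[
    {"xyz": [0, 0, -0.04], "angular": [0, 0, 0]},
    {"xyz": [0, 0, -0.09], "angular": [0, 0, 0]},
    {"xyz": [0, 0, -0.14], "angular": [0, 0, 0]},
    {"xyz": [0, 0, -0.19], "angular": [0, 0, 0]},
    {"xyz": [0, 0, -0.24], "angular": [0, 0, 0]},
    {"xyz": [0, 0, -0.29], "angular": [0, 0, 0]},
    {"xyz": [0, 0, -0.32], "angular": [0, 0, 0]},
    {"xyz": [0, 0, -0.32], "angular": [0, 0, 0]},
    {"xyz": [0, 0, -0.32], "angular": [0, 0, 0]},
  ],
)

```text
clock: 41.25
position: [0.4316, 0.3929, 0.3299]
ee_rot: [0.969, 0.246, 0.0, -0.0]
ft_force: [0.2, -0.7, -3.4]
grip_width: 0.626
grasp_force: 34.1
```

```bash
python3 - <<'E'
from plan import *
plan([[(.4805,.0303,.33,8)]])
E
```

```text
at [  0.4316   0.3929   0.3299 -61.512 ]
 xyz [-0.1299, 0.342, -0.0001] ang -69.5 rows>= 8.1
--
```

Request:
carry_out(
  motion=[
    {"xyz": [-0.13, 0.342, 0], "angular": [0, 0, -69.5]},
    {"xyz": [-0.13, 0.342, 0], "angular": [0, 0, -69.5]},
    {"xyz": [-0.13, 0.342, 0], "angular": [0, 0, -69.5]},
    {"xyz": [-0.13, 0.342, 0], "angular": [0, 0, -69.5]},
    {"xyz": [-0.13, 0.342, 0], "angular": [0, 0, -69.5]},
    {"xyz": [-0.13, 0.342, 0], "angular": [0, 0, -69.5]},
    {"xyz": [-0.13, 0.342, 0], "angular": [0, 0, -69.5]},
    {"xyz": [-0.13, 0.342, 0], "angular": [0, 0, -69.5]},
    {"xyz": [-0.13, 0.342, 0], "angular": [0, 0, -69.5]},
    {"xyz": [-0.13, 0.342, 0], "angular": [0, 0, -69.5]},
    {"xyz": [-0.13, 0.342, 0], "angular": [0, 0, -69.5]},
    {"xyz": [-0.13, 0.342, 0], "angular": [0, 0, -69.5]},
  ],
)

```text
clock: 42.45
position: [0.4801, 0.0312, 0.3292]
ee_rot: [0.656, 0.755, -0.001, -0.0]
ft_force: [0.2, 0.9, -2.4]
grip_width: 0.624
grasp_force: 34.0
```

Request:
carry_out(
  motion=[
    {"xyz": [0, 0, 0], "angular": [0, 0, 0]},
    {"xyz": [0, 0, 0.03], "angular": [0, 0, 0]},
    {"xyz": [0, 0, 0.055], "angular": [0, 0, 0]},
    {"xyz": [0, 0, 0.07], "angular": [0, 0, 0]},
    {"xyz": [0, 0, 0.076], "angular": [0, 0, 0]},
    {"xyz": [0, 0, 0.078], "angular": [0, 0, 0]},
    {"xyz": [0, 0, 0.078], "angular": [0, 0, 0]},
    {"xyz": [0, 0, 0.078], "angular": [0, 0, 0]},
  ],
)

```text
clock: 43.25
position: [0.4809, 0.0305, 0.2525]
ee_rot: [0.656, 0.755, 0.001, 0.0]
ft_force: [-0.7, -0.1, -1.2]
grip_width: 0.629
grasp_force: 33.9
```

Request:
carry_out(
  motion=[
    {"xyz": [0, 0, 0.001], "angular": [0, 0, 0]},
    {"xyz": [0, 0, 0.001], "angular": [0, 0, 0]},
  ],
)

```text
clock: 43.45
position: [0.4807, 0.0305, 0.2511]
ee_rot: [0.656, 0.755, 0.0, 0.0]
ft_force: [0.0, -0.3, -1.5]
grip_width: 0.624
grasp_force: 34.1
```

Request:
carry_out(
  motion=[
    {"xyz": [0, 0, 0], "angular": [0, 0, 0]},
    {"xyz": [0, 0, 0], "angular": [0, 0, 0]},
    {"xyz": [0, 0, 0], "angular": [0, 0, 0]},
    {"xyz": [0, 0, 0], "angular": [0, 0, 0]},
    {"xyz": [0, 0, -0.02], "angular": [0, 0, 0]},
    {"xyz": [0, 0, -0.06], "angular": [0, 0, 0]},
    {"xyz": [0, 0, -0.1], "angular": [0, 0, 0]},
    {"xyz": [0, 0, -0.13], "angular": [0, 0, 0]},
    {"xyz": [0.05, 0, -0.13], "angular": [0, 0, 0]},
    {"xyz": [0.1, 0, -0.13], "angular": [0, 0, 0]},
    {"xyz": [0.15, 0, -0.13], "angular": [0, 0, 0]},
    {"xyz": [0.2, 0, -0.13], "angular": [0, 0, 0]},
  ],
  hand=0.9,
)

```text
clock: 44.65
position: [0.4521, 0.2303, 0.381]
ee_rot: [0.656, 0.755, 0.0, -0.0]
ft_force: [1.1, 0.0, 0.4]
grip_width: 0.904
grasp_force: 0.0
```

```bash
python3 - <<'E'
from crop import *
from plan import *
T,S=camera("top"),camera("side"); print(get_obs()["position"])
save("g7",np.hstack([patch(T["img"],265,180,100,90,4),patch(S["img"],255,130,100,110,4)[:360]]))
E
```

```text
[0.44985061 0.23600019 0.37952191]
```

View pics/g7.png

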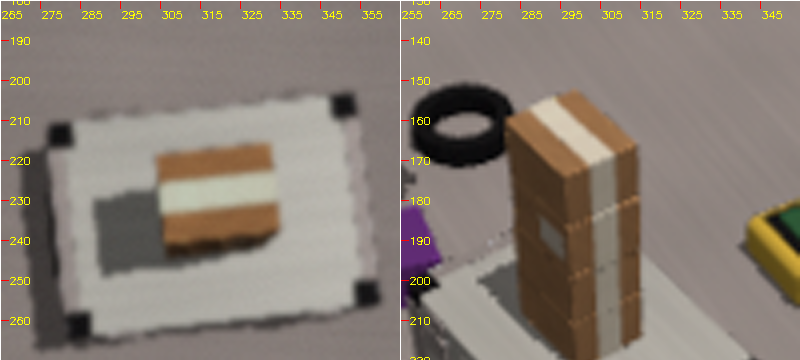

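The pictures show four cartons in one straight column, the top face centred near (319,228) in the top view. The lid is flat and closed, and the arm is clear.

```bash
python3 -c "
from h import *
o=get_obs();print(o['clock'],o['joint_velocities'].round(3));print(hand_in())"
```

```text
44.75 [ 0.046 -0.051  0.093  0.025  0.067  0.015  0.06 ]
the job is handed in; nothing more can be done
None
```

I handed the job in at about 45 s: both capacitors stand in their own bays, the lid is closed, and the four cartons are stacked in one column in the middle of the lid; `hand_in` gave no verdict.

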